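# Close a two-part plaster handle mould

### The arm

A 6-joint arm with a two-finger parallel gripper is mounted at the origin on a cart in front of the work surface, level with it; the furniture and walls round the work are solid. World frame = base frame: x ahead of the robot, y to its left, z up, the work surface at z = 0. Lengths are in m, angles in rad, forces in N, time in s.
With the tool pointing down it reaches from about 0.4 to 0.825 m from the base axis. Payload 7 kg.
Tool frame: the origin (TCP) lies between the finger pads; the fingertips stand bot.tcp_to_tips ahead of it and the grasp point (between the pads) lies 5 mm behind it (bot.tcp_to_tips is the distance from the TCP to the fingertips, in m); y points along the fingers, z is the direction in which the jaws open and shut, and the axes are right-handed (so a half turn about y gives the same grasp; the last joint's range is limited). The gripper opens to 88 mm and grips with 3 to 60 N. Pads are 19 mm wide; open, the fingers measure 130 mm over their backs; the gripper's body (78 mm by 193 mm) begins 47 mm behind the grasp point.
Start: joints at [-0.873, 0.359, 0.012, 0, -1.224, -0.288], TCP at [0.269, -0.619, 0.241] pointing down, gripper open.
Joint ranges: [-3.07, 3.07], [-1.43, 2.12], [-1.02, 1.25], [-3.03, 1.67], [-3.05, -0], [-3.03, 3.03]. Speed limits (rad/s): [2.39, 2.39, 3.01, 3.14, 3.14, 3.14].

### API

Orientations are given as [roll, pitch, yaw] about the fixed x, y, z axes, in that order (R = Rz(yaw) Ry(pitch) Rx(roll)).
In Python, from rig import status, imaging, bot gives the robot as it stands.
- The arm moves only by the tool step_arm, never from a script. Its argument "plan" is a list of rows, each an object of numbers: "gripper": the finger opening in mm, from 0 to 87.6; "x", "y", "z": the shift along the world's x, y, z in mm; "rx", "ry", "rz": the turn, a rotation vector about the world's x, y, z in degrees. In form: [{"gripper": .., "x": .., "y": .., "z": .., "rx": .., "ry": .., "rz": ..}, ...]. A call has 1 to 10 rows; each row shifts and turns the commanded pose from where the row before left it; what a row does not reach is not made up. A row lasts 1/10 s, in which the tool goes at most 50 mm and 8.59 degrees, less where a joint would pass 70% of its speed; a pose out of reach is approached as far as the arm can. A call with a gripper value outside its range is refused whole. The fingers move at their own pace and stop on an object; "newtons" is the grip in N (left out, the last holds). Time passes only in rows, so rows that do not move let the fingers close. It gives the time, the measured TCP pose, the force and the opening at its end, in the units of the state.
- status.sense(): the state, without advancing time (a new reading comes with each control period).
- imaging.get_image(name): name is "side" or "top" or "wrist"; returns the picture (420x560x3 uint8, blue, green, red); there is no depth.
- imaging.get_calibration(name): a dict with "camera_matrix" (3x3 intrinsics, pixels), "dist_coeffs" ([k1, k2, p1, p2, k3] as OpenCV has them; the pictures are not rectified), "rvec" (rotation vector, rad) and "tvec" (3), from world to camera coordinates, as OpenCV has them. Camera axes: x right, y down, z forward; pixel columns grow to the right and rows downward; lengths in m; the calibration is good to about 2 mm. A picture is of the moment at which its call begins: read the wrist's pose just before it. get_calibration takes no time and is no camera call; for the wrist camera it gives the pose at the moment of the call.
- bot.finish_job(): hands the job in, once; it reports no verdict.
The state is a dict: "time_s": time; "q": joint angles; "joint_vel": joint speeds; "effort": joint torques, N m; "ee_pos": TCP position; "eef_rot": TCP orientation; "contact_force": force on the tool from outside, world axes, zero at the start; "wrist_torque": the same for the moment, N m; "gripper_width": finger opening in m.
Only numpy, scipy, OpenCV 4.12 (cv2) and the standard library are available. Lean on these libraries where they do the work, as an engineer would, in place of code of your own. Each camera call takes 0.05 s, during which the arm holds its last target.

### The job

The two halves of the plaster mould for mug handles have dried lying open: the lower half on the banding wheel, the other one next to the wheel on the table, its hollow face up. Turn this loose half over and close the mould with it where the lower half stands on the wheel: handle openings of both halves on the same side, keys fully home, faces flush all round, then let go. Plaster chips easily, so set it down softly and never drop or topple it, and leave the beaker and the tea mug where they are.

Things in the scene. Friction and masses are not known exactly. Their poses are not given: they have to be found in the camera images.
- mould_top: Loose cast plaster half, clay-stained cream, 116 x 60 x 38 mm, about 0.28 kg. Origin: centre of its flat back; x along its length, y to the long side where the C-shaped groove (13 mm wide) runs out in two openings, z from the back to the hollow face (38 mm from the back). Starts hollow face up. In that face are three sockets, 17 mm wide, 8 mm deep, at x,y = -46,-18; 46,-18; 0,13 mm. Stands firmly on its 60 x 38 mm end.
- mould_base: Lower half, the same block and axes, about 0.34 kg, lying loose on the wheel, hollow face up. Three raised keys at x,y = -46,-18; 46,-18; 0,13 mm: blunt cones 15 mm across the foot, 12.6 mm near the tip, 6 mm high. Closed, the upper half is hollow face down, its z against this z, its x against this x, the y axes alike; about 1 mm of play. The other way round the keys miss the sockets and hold it up by 6 mm.
- top_face (a point): Centre of the hollow face of the loose half (38 mm from its back). Axes as mould_top.
- base_face (a point): Centre of the hollow face of the lower half, level with the face, not with the tips of the keys. Axes as mould_base. The two face centres meet when the mould is closed.
- top_open (a point): Middle of the face edge of the loose half on the side of the two handle openings: 30 mm along y from top_face.
- base_open (a point): Middle of the face edge of the lower half on the side of the two handle openings: 30 mm along y from base_face. Meets top_open when the mould is closed.
- banding_wheel: Potter's banding wheel with a green foot (160 mm) and a round white plate 200 mm wide; it is locked and does not turn. Origin on the table under its axis; the plate's top is 97 mm up. The table on the robot's right of it, x 0.44 to 0.60 m and y -0.20 to -0.38 m at height 0, holds only the loose half: room to stand it on end.
- beaker: Grey handmade beaker, 65 mm wide, 83 mm high, standing at the back. Origin: centre of its foot, z up. A bystander.
- tea_mug: Cream tea mug, 86 mm wide, 121 mm with its handle, 92 mm high, standing at the back right. Origin: centre of its foot, z up. A bystander.

How it is judged:
By the outcome, as a careful person would: the job done as asked, in the order asked, and still so for the second after the job is handed in, with the robot touching nothing.
It also fails if it takes over 64 s, if anything falls off the work surface, if the arm or the gripper's body presses on something with over 40 N, if the wrist force passes 120 N, or if a joint passes its speed limit or range.

## Working session

There is one attempt and no reset: what is moved stays moved. The work goes in short steps, Python scripts to look and compute and a tool call to move; the robot and the scene stay as the last step left them, time stands still between calls to the robot, and variables do not carry over. Pictures are saved under pics/ and viewed, and the job is handed in when it is done.

Besides the shell and the picture viewer there is one more tool, called after "Request:" by a JSON object that holds its "method" and its "body", one argument or row to a line. step_arm: Moves the arm, as the interface text tells. Its arguments: {"type":"object","properties":{"plan":{"type":"array","items":{"type":"object","properties":{"gripper":{"type":"number"},"x":{"type":"number"},"y":{"type":"number"},"z":{"type":"number"},"rx":{"type":"number"},"ry":{"type":"number"},"rz":{"type":"number"}}}},"newtons":{"type":"number"}},"required":["plan"]}

```bash
ls; mkdir -p pics; python3 - <<'E'
from rig import status, imaging, bot
import cv2
s=status.sense(); print(s); print(bot.tcp_to_tips, [a for a in dir(bot) if a[0]!='_'])
for n in ["side","top","wrist"]:
    c=imaging.get_calibration(n); print(n,c)
    cv2.imwrite(f"pics/{n}0.png",imaging.get_image(n))
E
```

```text
pics
{'time_s': 0.0, 'q': array([-8.72893401e-01,  3.59381613e-01,  1.10418699e-02, -3.49331717e-04,
       -1.22410580e+00, -2.88082904e-01]), 'joint_vel': array([-0.00034548,  0.00129231, -0.00179238,  0.00055193, -0.00071486,
       -0.00060591]), 'effort': array([ 6.29128613e-05, -5.82717025e+01,  2.93048269e+01,  6.99714661e+00,
        6.68754205e-03, -1.69274049e-04]), 'ee_pos': array([ 0.26872203, -0.61868235,  0.23961884]), 'eef_rot': array([-1.56912177e+00,  1.53752247e-04,  4.09701182e-01]), 'contact_force': array([0.51728584, 0.42799851, 0.79445621]), 'wrist_torque': array([ 0.00733655,  0.00165531, -0.02191808]), 'gripper_width': 0.08715245556961701}
0.014 ['Unreachable', 'finish_job', 'tcp_to_tips']
side {'camera_matrix': array([[468.67560439,   0.        , 275.47318416],
       [  0.        , 468.67560439, 205.75860921],
       [  0.        ,   0.        ,   1.        ]]), 'dist_coeffs': array([-0.15925396,  0.        ,  0.        ,  0.        ,  0.        ]), 'rvec': array([ 2.10606764, -0.09849427,  0.03777936]), 'tvec': array([-0.56042485,  0.0660625 ,  1.03017149])}
top {'camera_matrix': array([[530.67192792,   0.        , 276.07120562],
       [  0.        , 530.67192792, 207.44506269],
       [  0.        ,   0.        ,   1.        ]]), 'dist_coeffs': array([-0.11095736,  0.        ,  0.        ,  0.        ,  0.        ]), 'rvec': array([ 2.18345139, -2.218478  ,  0.03420126]), 'tvec': array([-0.06580772,  0.57174971,  1.16588371])}
wrist {'camera_matrix': array([[311.20679629,   0.        , 282.5449143 ],
       [  0.        , 311.20679629, 211.34145243],
       [  0.        ,   0.        ,   1.        ]]), 'dist_coeffs': array([-0.00512067,  0.        ,  0.        ,  0.        ,  0.        ]), 'rvec': array([-1.62280805, -2.47180667, -0.37356653]), 'tvec': array([ 0.67328849, -0.0370625 ,  0.39225642])}
```

View pics/top0.png

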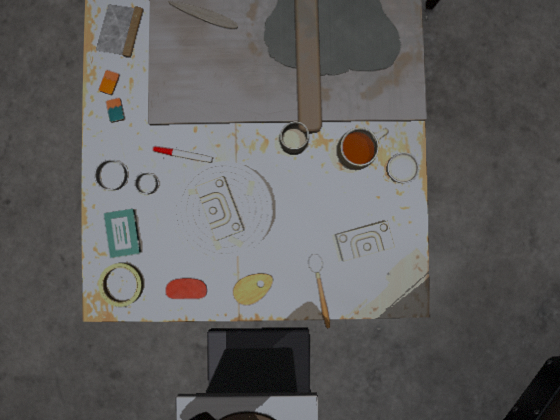

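View pics/side0.png

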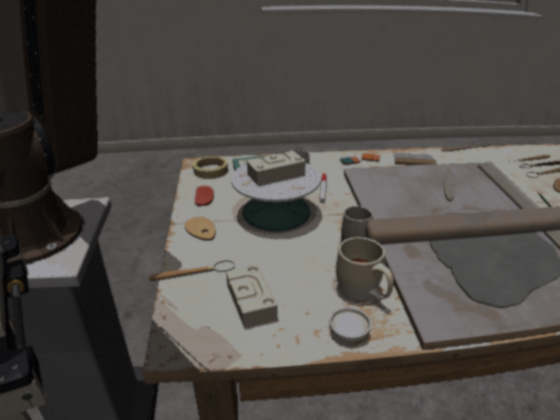

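View pics/wrist0.png

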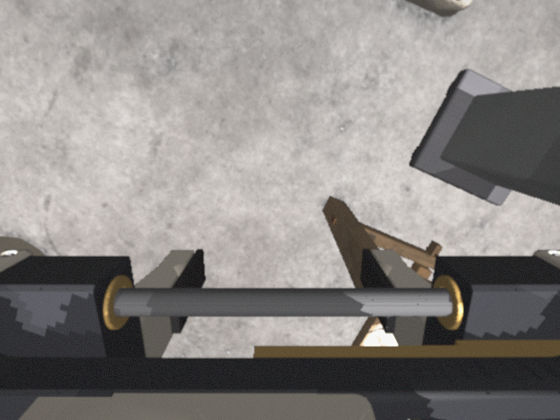

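The top image shows the loose half near pixel (366,241) and the lower half on the wheel near (220,208). I'll zoom in on both.

```bash
python3 - <<'E'
import cv2,numpy as np
im=cv2.imread("pics/top0.png")
def enh(c,f):
    c=cv2.resize(c,None,fx=f,fy=f,interpolation=cv2.INTER_CUBIC)
    g=np.clip((c.astype(float)-120)*1.8,0,255).astype(np.uint8); return g
a=enh(im[205:275,325:405],5); b=enh(im[165:250,180:260],5)
h=max(a.shape[0],b.shape[0])
o=np.zeros((h,800,3),np.uint8); o[:a.shape[0],:400]=a;o[:b.shape[0],400:]=b
cv2.imwrite("pics/topz.png",o)
im=cv2.imread("pics/side0.png")
a=cv2.resize(im[260:330,215:295],None,fx=5,fy=5,interpolation=cv2.INTER_CUBIC)
b=cv2.resize(im[140:210,230:330],None,fx=4,fy=4,interpolation=cv2.INTER_CUBIC)
o=np.zeros((350,800,3),np.uint8); o[:350,:400]=a;o[:280,400:]=b
cv2.imwrite("pics/sidez.png",o)
E
```

```text
(no output)
```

View pics/topz.png

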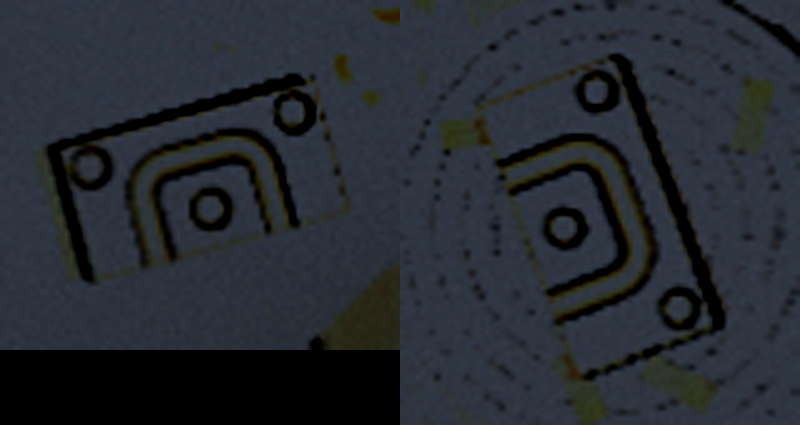

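View pics/sidez.png

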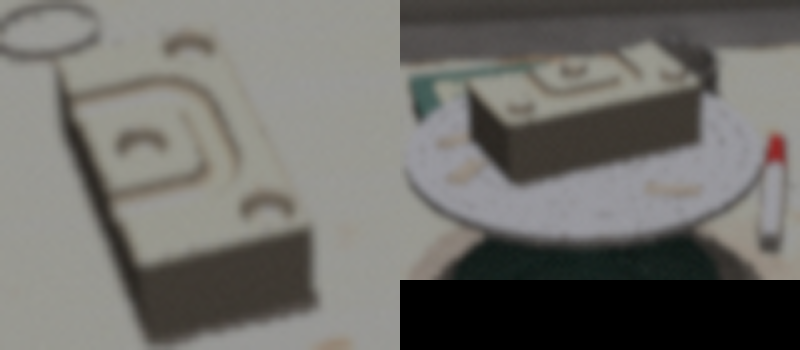

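Both halves show clearly: groove openings of the loose half face the robot (−x), those of the base face left (+y). Sockets sit at zoom positions (90,167), (294,111), (211,209), and keys at (198,92), (280,307), (165,228) in the right crop. Now fitting poses.

```bash
cat > h.py <<'E'
import cv2,numpy as np
from scipy.optimize import least_squares
from rig import status, imaging, bot
def proj(n,P,c=None):
    c=c or imaging.get_calibration(n)
    return cv2.projectPoints(np.array(P,float).reshape(-1,1,3),c['rvec'],c['tvec'],c['camera_matrix'],c['dist_coeffs'])[0].reshape(-1,2)
def Rz(a): return np.array([[np.cos(a),-np.sin(a),0],[np.sin(a),np.cos(a),0],[0,0,1]])
KEY=np.array([[-46,-18,0],[46,-18,0],[0,13,0]])/1000.
COR=np.array([[-58,-30,0],[58,-30,0],[58,30,0],[-58,30,0]])/1000.
def fit(obs,z,x0):
    # obs: list of (cam,calib,pts3 local,pix)
    def f(p):
        return np.concatenate([(proj(n,(Rz(p[2])@L.T).T+[p[0],p[1],z],c)-np.array(px)).ravel() for n,c,L,px in obs])
    r=least_squares(f,x0); return r.x,f(r.x).reshape(-1,2)
E
python3 - <<'E'
from h import *
u=lambda pts,o,f:[((x+.5)/f-.5+o[0],(y+.5)/f-.5+o[1]) for x,y in pts]
ct=imaging.get_calibration('top');cs=imaging.get_calibration('side')
T=u([(294,111),(90,167),(211,209)],(325,205),5)
print(fit([('top',ct,KEY,T)],.038,[.5,-.29,1.8]))
S=u([(188,45),(267,207),(140,147)],(215,260),5)  # arcs approx
print(fit([('side',cs,COR[[1,2,3,0]][:0],[])] if 0 else [('top',ct,KEY,T)],.038,[.5,-.29,1.8])[0])
p,_=fit([('top',ct,KEY,T)],.038,[.5,-.29,1.8])
print('side pred',proj('side',(Rz(p[2])@np.vstack([KEY,COR]).T).T+[p[0],p[1],.038],cs))
B=u([(280,307),(198,92),(165,228)],(180,165),5)
for z in(.135,.141):
    p,r=fit([('top',ct,KEY,B)],z,[.47,.07,.3]);print(z,p,r)
p,r=fit([('top',ct,KEY,B)],.137,[.47,.07,.3])
print('side pred',proj('side',(Rz(p[2])@np.vstack([KEY,COR]).T).T+[p[0],p[1],.135],cs))
E
```

```text
(array([ 0.49499508, -0.26684355,  1.81893951]), array([[-0.0256765 ,  0.07849287],
       [ 0.01631205,  0.03914217],
       [ 0.00906725, -0.11741423]]))
[ 0.49499508 -0.26684355  1.81893951]
side pred [[267.87616465 301.36920691]
 [252.08472735 269.28407581]
 [242.67454553 288.56018914]
 [276.96714806 304.29484216]
 [256.39302949 264.12792938]
 [225.13147223 270.97047104]
 [242.36854608 312.76589372]]
0.135 [0.56733527 0.0380743  0.35233086] [[-0.02150503  0.15083692]
 [-0.12428087 -0.07184438]
 [ 0.14554529 -0.07977848]]
0.141 [0.56709938 0.03744088 0.35235128] [[ 0.05410973  0.26372176]
 [-0.14444855 -0.20683917]
 [ 0.08948153 -0.05871875]]
side pred [[259.41708208 167.53467607]
 [297.61928095 159.31353961]
 [272.84628444 157.95697557]
 [256.45693955 170.90539099]
 [304.9764454  160.35613242]
 [292.61583443 150.3850909 ]
 [245.82090289 160.07156385]]
```

Request:
{"method": "step_arm", "body": {
  "plan": [
    {"x": 20,"y": 34,"z": 5},
    {"x": 20,"y": 34,"z": 5},
    {"x": 20,"y": 34,"z": 5},
    {"x": 20,"y": 34,"z": 5},
    {"x": 20,"y": 34,"z": 5,"rz": 5},
    {"x": 20,"y": 34,"z": 5,"rz": 5},
    {"x": 20,"y": 34,"z": 5,"rz": 5},
    {"x": 20,"y": 34,"z": 5,"rz": 5},
    {"x": 20,"y": 34,"rz": 5},
    {"rz": 5}
  ]
}}

```text
invalid input
```

```bash
cat >> h.py <<'E'
def log():
    s=status.sense()
    open('log.txt','a').write(repr((s['q'].tolist(),s['ee_pos'].tolist(),s['eef_rot'].tolist()))+'\n')
    print('t',round(s['time_s'],2),'q',s['q'].round(3),'p',s['ee_pos'].round(4),'r',np.degrees(s['eef_rot']).round(2),'F',s['contact_force'].round(1),'w',round(s['gripper_width'],4))
    return s
E
python3 - <<'E'
from h import *
log(); cv2.imwrite("pics/w1.png",imaging.get_image("wrist")); c=imaging.get_calibration('wrist')
R=cv2.Rodrigues(c['rvec'])[0]; print(-R.T@c['tvec'], R)
E
```

```text
t 0.15 q [-0.873  0.359  0.011 -0.    -1.224 -0.288] p [ 0.2688 -0.6188  0.2398] r [-8.993e+01  1.000e-02  2.347e+01] F [-1.   0.1 -0.8] w 0.0878
[ 0.19506628 -0.65042527  0.38438759] [[-0.39797965  0.91739196  0.00204565]
 [ 0.87710185  0.37984567  0.29395511]
 [ 0.26889503  0.1187824  -0.95581704]]
```

View pics/w1.png

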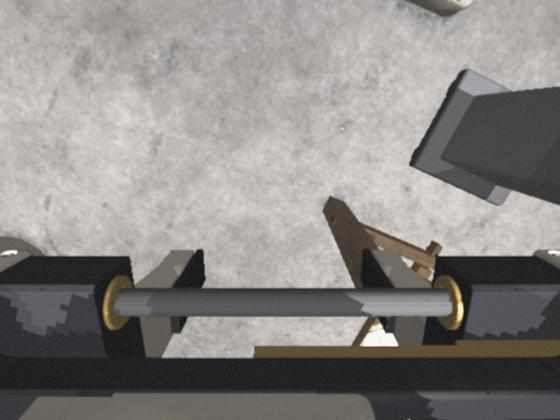

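The move was refused, probably because every row needs all the keys.

Request:
{"method": "step_arm", "body": {
  "plan": [
    {"gripper": 87,"x": 20,"y": 34,"z": 5,"rx": 0,"ry": 0,"rz": 0},
    {"gripper": 87,"x": 20,"y": 34,"z": 5,"rx": 0,"ry": 0,"rz": 0},
    {"gripper": 87,"x": 20,"y": 34,"z": 5,"rx": 0,"ry": 0,"rz": 0},
    {"gripper": 87,"x": 20,"y": 34,"z": 5,"rx": 0,"ry": 0,"rz": 0},
    {"gripper": 87,"x": 20,"y": 34,"z": 5,"rx": 0,"ry": 0,"rz": 5},
    {"gripper": 87,"x": 20,"y": 34,"z": 5,"rx": 0,"ry": 0,"rz": 5},
    {"gripper": 87,"x": 20,"y": 34,"z": 5,"rx": 0,"ry": 0,"rz": 5},
    {"gripper": 87,"x": 20,"y": 34,"z": 5,"rx": 0,"ry": 0,"rz": 5},
    {"gripper": 87,"x": 20,"y": 34,"z": 0,"rx": 0,"ry": 0,"rz": 5},
    {"gripper": 87,"x": 0,"y": 0,"z": 0,"rx": 0,"ry": 0,"rz": 5}
  ],
  "newtons": 30
}}

```text
time_s: 1.2
ee_pos: [0.4508, -0.31, 0.2809]
eef_rot: [-1.572, -0.001, 0.941]
contact_force: [-1.0, -1.0, -0.5]
gripper_width: 0.0871
```

```bash
python3 - <<'E'
from h import *
log(); cv2.imwrite("pics/w1.png",imaging.get_image("wrist")); c=imaging.get_calibration('wrist')
R=cv2.Rodrigues(c['rvec'])[0]; print(-R.T@c['tvec'])
E
```

```text
t 1.2 q [-2.450e-01  1.230e-01 -2.090e-01 -1.000e-03 -1.238e+00 -3.850e-01] p [ 0.4508 -0.31    0.2809] r [-9.005e+01 -5.000e-02  5.390e+01] F [-1.  -1.  -0.5] w 0.0871
[ 0.40246765 -0.37528716  0.42510699]
```

View pics/w1.png

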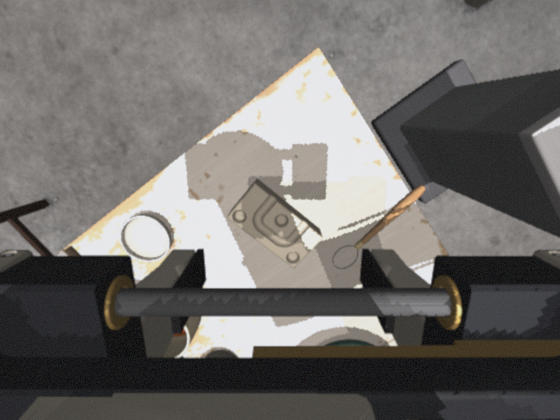

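Joint data suggest a lateral offset of about 0.19 m. I'll sample a few tilted poses in free space to learn the kinematics before planning the flip.

Request:
{"method": "step_arm", "body": {
  "plan": [
    {"gripper": 87,"x": 0,"y": 0,"z": 30,"rx": 0,"ry": 8,"rz": 0},
    {"gripper": 87,"x": 0,"y": 0,"z": 30,"rx": 0,"ry": 8,"rz": 0},
    {"gripper": 87,"x": 0,"y": 0,"z": 0,"rx": 0,"ry": 8,"rz": 0},
    {"gripper": 87,"x": 0,"y": 0,"z": 0,"rx": 0,"ry": 8,"rz": 0}
  ]
}}

```text
time_s: 1.65
ee_pos: [0.4493, -0.3137, 0.3423]
eef_rot: [-1.105, 0.324, 1.008]
contact_force: [-0.0, -0.9, -1.3]
gripper_width: 0.0868
```

```bash
python3 - <<'E'
from h import *
log()
E
```

```text
t 1.65 q [-0.184  0.404  0.142  0.102 -1.86  -0.455] p [ 0.4493 -0.3137  0.3423] r [-63.31  18.54  57.75] F [-0.  -0.9 -1.3] w 0.0868
```

Request:
{"method": "step_arm", "body": {
  "plan": [
    {"gripper": 87,"x": 0,"y": 0,"z": 0,"rx": 8,"ry": 0,"rz": 0},
    {"gripper": 87,"x": 0,"y": 0,"z": 0,"rx": 8,"ry": 0,"rz": 0},
    {"gripper": 87,"x": 0,"y": 0,"z": 0,"rx": 8,"ry": 0,"rz": 0},
    {"gripper": 87,"x": 0,"y": 0,"z": 0,"rx": 8,"ry": 0,"rz": 0}
  ]
}}

```text
time_s: 2.05
ee_pos: [0.4491, -0.3138, 0.3408]
eef_rot: [-0.814, -0.163, 1.033]
contact_force: [-0.4, -0.2, -0.3]
gripper_width: 0.0868
```

```bash
python3 - <<'E'
from h import *
log()
E
```

```text
t 2.05 q [-0.407  0.569  0.449 -0.255 -2.183 -0.133] p [ 0.4491 -0.3138  0.3408] r [-46.65  -9.35  59.17] F [-0.4 -0.2 -0.3] w 0.0868
```

Request:
{"method": "step_arm", "body": {
  "plan": [
    {"gripper": 87,"x": 45,"y": 0,"z": 0,"rx": 0,"ry": -8,"rz": 0},
    {"gripper": 87,"x": 45,"y": 0,"z": 0,"rx": 0,"ry": -8,"rz": 0},
    {"gripper": 87,"x": 20,"y": 0,"z": -40,"rx": 0,"ry": -8,"rz": 0},
    {"gripper": 87,"x": 0,"y": 0,"z": -30,"rx": 0,"ry": -8,"rz": 0}
  ]
}}

```text
time_s: 2.45
ee_pos: [0.5616, -0.3136, 0.2681]
eef_rot: [-1.342, -0.415, 1.187]
contact_force: [0.7, -0.1, -2.0]
gripper_width: 0.0871
```

```bash
python3 - <<'E'
from h import *
log()
E
```

```text
t 2.45 q [-0.447  0.492  0.353 -0.39  -1.696  0.114] p [ 0.5616 -0.3136  0.2681] r [-76.9  -23.77  67.99] F [ 0.7 -0.1 -2. ] w 0.0871
```

```bash
cat > kin.py <<'E'
import numpy as np
from scipy.optimize import least_squares
from scipy.spatial.transform import Rotation as Ro
X=lambda a:Ro.from_euler('x',a).as_matrix(); Y=lambda a:Ro.from_euler('y',a).as_matrix(); Z=lambda a:Ro.from_euler('z',a).as_matrix()
# wrist frame x=tool dir. tool frame: y=tool dir
def rot(q,s4,s6):
    A=Z(q[0])@Y(q[1]-q[2]); W=A@X(s4*q[3])@Y(-q[4]); return A,A@X(s4*q[3]),W@X(s6*q[5])
def load(): return [eval(l) for l in open('log.txt')]
def fk(q,P,s4=-1,s6=-1,C=None):
    a1,d1,L2,a3,L3,Lt,bp,bw,cw=P
    A,B,T=rot(q,s4,s6)
    W=B@Y(-q[4])
    p=Z(q[0])@np.array([a1,bp,d1])+Z(q[0])@Y(q[1])@[0,0,L2]+A@[L3,0,a3]+B@[0,bw,cw]+W@[Lt,0,0]
    return p,T
E
python3 - <<'E'
from kin import *
D=load()
for s4 in(1,-1):
  for s6 in(1,-1):
    Cs=[]
    for q,p,r in D:
        _,_,T=rot(q,s4,s6); Cs.append(T.T@Ro.from_euler('xyz',r).as_matrix())
    print(s4,s6,np.std(Cs,axis=0).max()); 
    if np.std(Cs,axis=0).max()<.05: print(np.mean(Cs,axis=0).round(3))
E
```

```text
1 1 0.4279085578678951
1 -1 0.3172756769310222
-1 1 0.36613276745569806
-1 -1 4.0631993342760944e-16
[[-0.  1.  0.]
 [ 1.  0.  0.]
 [-0.  0. -1.]]
```

```bash
python3 - <<'E'
from kin import *
D=load()
f=lambda P:np.concatenate([fk(q,P)[0]-np.array(p) for q,p,r in D]+[np.array([P[0],P[3],P[8]])*1e-3])
r=least_squares(f,[0,.3,.44,0,.44,.3,-.19,0,0]); print(r.x.round(4)); print(f(r.x).round(4)); print(np.linalg.svd(r.jac)[1])
E
```

```text
[-0.      0.1988  0.6016  0.      0.4636  0.364  -0.     -0.1918 -0.    ]
[-0.  0. -0. -0.  0. -0. -0. -0. -0.  0.  0.  0.  0.  0.  0. -0.  0. -0.]
[4.91688694 3.1695252  3.15229698 0.71519805 0.44070495 0.31673317
 0.16018892 0.07778278 0.05999959]
```

Kinematics recovered exactly (upper arm 0.602 m, forearm 0.464 m, wrist offset −0.192 m, tool 0.364 m). Next, search for a feasible two-grip flip plan.

```bash
cat > plan.py <<'E'
from kin import *
PK=[0,.1988,.6016,0,.4636,.364,0,-.1918,0]
Cm=np.array([[0,1,0],[1,0,0],[0,0,-1.]])
LO=np.array([-3.07,-1.43,-1.02,-3.03,-3.05,-3.03])+.06; HI=np.array([3.07,2.12,1.25,1.67,0,3.03])-.06
def FK(q):
    p,T=fk(q,PK); return p,T@Cm
def ik(p,R,q0,lam=1e-4):
    def f(q):
        P,T=FK(q); return np.concatenate([(P-p)*5,Ro.from_matrix(T.T@R).as_rotvec(),lam*(q-q0)])
    r=least_squares(f,np.clip(q0,LO+1e-6,HI-1e-6),bounds=(LO,HI),xtol=1e-10,ftol=1e-10,gtol=1e-10,max_nfev=60)
    return r.x,np.abs(f(r.x)[:6]).max()
def toolR(d,z): 
    d=d/np.linalg.norm(d); return np.column_stack([np.cross(d,z),d,z])
def blockT(o,R): return o,R
def grasp(o,R,a,xg,zg,jz):
    """block origin o (back centre), R; a angle in block xz plane; returns tcp p,R"""
    d=R@np.array([np.sin(a),0,-np.cos(a)]); z=R@np.array([0,jz,0.])
    g=o+R@np.array([xg,0,zg]); return g+.005*d, toolR(d,z)
def interp(p0,R0,p1,R1,n):
    rv=Ro.from_matrix(R1@R0.T).as_rotvec()
    return [(p0+(p1-p0)*k/n, Ro.from_rotvec(rv*k/n).as_matrix()@R0) for k in range(1,n+1)]
def clear(q):
    """min height of wrist pieces (approx)"""
    A,B,T=rot(q,-1,-1); p,R=FK(q); d=R[:,1]
    W=p-.364*d; F=Z(q[0])@(np.array([0,0,.1988])+Y(q[1])@[0,0,.6016])+A@[.4636,0,0]
    E=Z(q[0])@(np.array([0,0,.1988])+Y(q[1])@[0,0,.6016])
    return W,F,E
E
cat > search.py <<'E'
from plan import *
import itertools,sys
LB=(np.array([.495,-.267,0.]),Z(1.819)); bx=Z(.352)
FIN=(np.array([.567,.038,.173]),bx@np.diag([-1,1,-1.]))
q0=np.array(load()[-1][0])
rng=np.random.default_rng(0)
def iks(p,R,n=14):
    out=[]
    for k in range(n):
        qs=LO+(HI-LO)*rng.random(6); qs[0]=np.arctan2(p[1],p[0])+.3+rng.normal()*.4; qs[1]=rng.uniform(-.3,1.6); qs[2]=rng.uniform(-.8,1.2)
        q,e=ik(p,R,qs,0)
        if e<1e-3 and not any(np.abs(q-o).max()<.05 for o in out): out.append(q)
    return out
def ok(q):
    W,F,E=clear(q); return min(W[2],F[2])>.10
up=np.array([0,0,.12])
res=[]
# final grips
for s in(-1,1):  # standing on s*x end
  for deg in(0,15,30,45,60):
    t=np.radians(deg)  # tilt of the tool from vertical at standing for grip2
    b=(np.pi*1.5-t) if s<0 else np.pi/2+t
    for jz in(1,-1):
        p,R=grasp(*FIN,b,-s*.033,.015,jz)
        Q=[q for q in iks(p,R) if ok(q)]
        print('final',s,deg,jz,[q.round(2).tolist() for q in Q],flush=True)
for s in(-1,1):
  for deg in(0,15,30,45,60):
    a=(-1 if s<0 else 1)*np.radians(deg)
    for jz in(1,-1):
        p,R=grasp(*LB,a,-s*.028,.024,jz)
        Q=[q for q in iks(p,R) if ok(q)]
        print('grip1',s,deg,jz,[q.round(2).tolist() for q in Q],flush=True)
E
time python3 search.py
```

```text
final -1 0 1 [[-0.8, 0.88, -0.87, -1.98, -1.64, 1.73]]
final -1 0 -1 [[-0.8, 0.88, -0.87, -1.98, -1.64, -1.41]]
final -1 15 1 [[-0.74, 0.43, -0.84, -1.96, -1.18, 1.28]]
final -1 15 -1 [[-0.74, 0.43, -0.84, -1.96, -1.18, -1.86]]
final -1 30 1 [[-0.42, 0.1, -0.68, -1.7, -0.65, 0.61]]
final -1 30 -1 [[-0.42, 0.1, -0.68, -1.7, -0.65, -2.53]]
final -1 45 1 []
final -1 45 -1 []
final -1 60 1 [[0.43, -0.01, -0.91, 0.25, -0.16, -1.89]]
final -1 60 -1 [[0.43, -0.01, -0.91, 0.25, -0.16, 1.25]]
final 1 0 1 [[0.39, 1.18, 0.58, -0.06, -2.54, -1.62]]
final 1 0 -1 [[0.39, 1.18, 0.58, -0.06, -2.54, 1.52]]
final 1 15 1 [[0.39, 1.06, 0.53, -0.05, -2.35, -1.61]]
final 1 15 -1 [[0.39, 1.06, 0.53, -0.05, -2.35, 1.53]]
final 1 30 1 [[0.39, 0.92, 0.42, -0.04, -2.12, -1.61]]
final 1 30 -1 [[0.39, 0.92, 0.42, -0.04, -2.12, 1.53]]
final 1 45 1 [[0.39, 0.77, 0.28, -0.03, -1.87, -1.61]]
final 1 45 -1 [[0.39, 0.77, 0.28, -0.03, -1.87, 1.54]]
final 1 60 1 [[0.39, 0.61, 0.12, -0.02, -1.6, -1.61]]
final 1 60 -1 [[0.39, 0.61, 0.12, -0.02, -1.6, 1.53]]
grip1 -1 0 1 [[-0.1, 0.39, -0.53, -0.0, -0.64, 0.34]]
grip1 -1 0 
[... 158 characters left out ...]
rip1 -1 30 1 []
grip1 -1 30 -1 []
grip1 -1 45 1 []
grip1 -1 45 -1 []
grip1 -1 60 1 []
grip1 -1 60 -1 []
grip1 1 0 1 [[-0.19, 0.44, -0.45, -0.0, -0.68, 0.44]]
grip1 1 0 -1 [[-0.19, 0.44, -0.45, -0.0, -0.68, -2.7]]
grip1 1 15 1 [[-0.34, 0.54, -0.19, -0.26, -1.01, 0.75]]
grip1 1 15 -1 [[-0.34, 0.54, -0.19, -0.26, -1.01, -2.4]]
grip1 1 30 1 [[-0.46, 0.66, 0.02, -0.4, -1.31, 0.89]]
grip1 1 30 -1 [[-0.46, 0.66, 0.02, -0.4, -1.31, -2.25]]
grip1 1 45 1 [[-0.55, 0.8, 0.21, -0.52, -1.59, 0.95]]
grip1 1 45 -1 [[-0.55, 0.8, 0.21, -0.52, -1.59, -2.19]]
grip1 1 60 1 [[-0.61, 0.95, 0.37, -0.63, -1.85, 0.96]]
grip1 1 60 -1 [[-0.61, 0.95, 0.37, -0.63, -1.85, -2.18]]
real	0m43.025s
user	0m43.153s
sys	0m0.145s
```

```bash
cat > paths.py <<'E'
from plan import *
LB=(np.array([.495,-.267,0.]),Z(1.819)); FIN=(np.array([.567,.038,.173]),Z(.352)@np.diag([-1,1,-1.]))
def stand(x,y,psi):
    z=np.array([np.cos(psi),np.sin(psi),0]); X_=np.array([0,0,-1.]); R=np.column_stack([X_,np.cross(z,X_),z])
    return np.array([x,y,.058])-R[:,2]*.019, R     # back centre
def box(p,R):
    g=p-.005*R[:,1]; return [g-R[:,1]*a+R[:,0]*b+R[:,2]*c for a in(.047,.12,.2) for b in(-.039,.039) for c in(-.097,0,.097)]
def keys(al,t,psi,sx,sy,j1,j2,xg1=-.028,zg1=.024,xg2=-.033,zg2=.015):
    S=stand(sx,sy,psi); up=lambda P,h:(P[0]+[0,0,h],P[1]); bk=lambda P,h:(P[0]-h*P[1][:,1],P[1])
    g1=grasp(*LB,al,xg1,zg1,j1); g1s=grasp(*S,al,xg1,zg1,j1)
    b=np.pi/2+t; g2=grasp(*S,b,xg2,zg2,j2); g2f=grasp(*FIN,b,xg2,zg2,j2)
    return [('pre1',bk(g1,.1)),('g1',g1),('lift1',up(g1,.15)),('st_hi',up(g1s,.1)),('st',g1s),('ret1',bk(g1s,.12)),('ret1u',up(bk(g1s,.12),.12)),
     ('pre2u',up(bk(g2,.13),.10)),('pre2',bk(g2,.12)),('g2',g2),('lift2',up(g2,.16)),('fin_hi',up(g2f,.12)),('fin',g2f),('ret2',bk(g2f,.12))]
def track(q,K,n=6,verbose=0):
    p,R=FK(q); worst=9; mh=9; mv=0
    for nm,(p1,R1) in K:
        for (pp,RR) in interp(p,R,p1,R1,n):
            qn,e=ik(pp,RR,q,1e-4)
            if e>2e-3: return None,nm
            mv=max(mv,np.abs(qn-q).max()); q=qn
            W,F,E=clear(q); h=min(W[2],F[2]); mh=min(mh,h)
            if h<.09: return None,nm+' low'
            for b in box(pp,RR):
                if b[2]<.012: return None,nm+' table'
                if np.hypot(b[0]-.567,b[1]-.038)<.12 and b[2]<(.115 if 'fin' in nm or 'ret2' in nm else .15): return None,nm+' wheel'
            worst=min(worst,np.minimum(q-LO,HI-q).min())
        if verbose: print(nm,pp.round(3),'d',RR[:,1].round(2),'q',q.round(2),'h',round(h,3))
        p,R=p1,R1
    return (worst,mh,mv),'ok'
E
cat > s2.py <<'E'
from paths import *
from multiprocessing import Pool
q0=np.array(load()[-1][0])
def run(a):
    try: return a,track(q0,keys(*a),4)
    except Exception as e: return a,(None,repr(e))
if __name__=='__main__':
    D=np.radians
    C=[(D(al),D(t),D(ps),sx,sy,j1,j2) for al in(15,35) for t in(20,40) for ps in range(-180,180,30) for sx,sy in((.53,-.30),) for j1 in(1,-1) for j2 in(1,-1)]
    with Pool() as P: R=P.map(run,C,chunksize=2)
    g=sorted([(r[0],a) for a,r in R if r[0]],key=lambda v:-v[0][0])
    for v,a in g[:25]: print(np.round(v,3),np.degrees(a[:3]).round(),a[3:])
    import collections; print(collections.Counter(r[1] for a,r in R))
E
nproc; time timeout 550 python3 s2.py
```

```text
4
[0.435 0.243 0.602] [35. 40. 60.] (0.53, -0.3, 1, 1)
[0.435 0.133 0.696] [15. 40. 30.] (0.53, -0.3, 1, 1)
[0.435 0.292 0.772] [  35.   40. -120.] (0.53, -0.3, -1, -1)
[0.435 0.179 1.113] [  15.   40. -150.] (0.53, -0.3, -1, -1)
[0.435 0.292 0.848] [  35.   40. -150.] (0.53, -0.3, -1, -1)
[0.435 0.246 0.696] [35. 40. 30.] (0.53, -0.3, 1, 1)
[0.435 0.179 0.997] [  15.   40. -120.] (0.53, -0.3, -1, -1)
[0.393 0.292 1.35 ] [  35.   40. -180.] (0.53, -0.3, -1, 1)
[0.348 0.275 0.625] [35. 40.  0.] (0.53, -0.3, 1, 1)
[0.217 0.158 0.695] [15. 40.  0.] (0.53, -0.3, 1, 1)
[0.112 0.133 0.645] [15. 20. 30.] (0.53, -0.3, 1, 1)
[0.112 0.281 0.772] [  35.   20. -120.] (0.53, -0.3, -1, -1)
[0.112 0.158 1.539] [15. 20.  0.] (0.53, -0.3, 1, -1)
[0.112 0.133 1.715] [15. 20. 30.] (0.53, -0.3, 1, -1)
[0.112 0.243 0.612] [35. 20. 60.] (0.53, -0.3, 1, 1)
[0.112 0.179 0.997] [  15.   20. -120.] (0.53, -0.3, -1, -1)
[0.112 0.281 0.784] [ 35.  20. -90.] (0.53, -0.3, -1, -1)
[0.112 0.281 0.848] [  35.   20. -150.] (0.53, -0.3, -1, -1)
[0.112 0.158 0.695] [15. 20.  0.] (0.53, -0.3, 1, 1)
[0.112 0.275 1.448] [35. 20.  0.] (0.53, -0.3, 1, -1)
[0.112 0.179 1.113] [  15.   20. -150.] (0.53, -0.3, -1, -1)
[0.112 0.275 0.618] [35. 20.  0.] (0.53, -0.3, 1, 1)
[0.112 0.179 0.941] [ 15.  20. -90.] (0.53, -0.3, -1, -1)
[0.112 0.246 1.489] [35. 20. 30.] (0.53, -0.3, 1, -1)
[0.112 0.246 0.582] [35. 20. 30.] (0.53, -0.3, 1, 1)
Counter({'st_hi': 112, 'ok': 31, 'pre2u': 20, 'fin_hi': 11, 'ret1': 8, 'st wheel': 4, 'st': 4, 'pre2': 2})
real	0m42.017s
user	2m30.610s
sys	0m0.303s
```

```bash
cat >> paths.py <<'E'
D=np.radians
ARGS=(D(35),D(40),D(60),.53,-.30,1,1); KW=dict(zg1=.026)
def delta(nm,K=None,off=(0,0,0)):
    from rig import status
    s=status.sense(); K=dict(K or keys(*ARGS,**KW)); p1,R1=K[nm]
    R0=Ro.from_euler('xyz',s['eef_rot']).as_matrix()
    dp=(p1+np.array(off)-s['ee_pos'])*1000; rv=np.degrees(Ro.from_matrix(R1@R0.T).as_rotvec())
    print(nm,'shift',dp.round(1),'rot',rv.round(2),'rows',max(np.linalg.norm(dp)/45,np.linalg.norm(rv)/8).round(1))
E
python3 - <<'E'
from paths import *
q0=np.array(load()[-1][0])
print(track(q0,keys(*ARGS,**KW),8,1)); delta('pre1')
E
```

```text
pre1 [ 0.515 -0.347  0.104] d [-0.14  0.56 -0.82] q [-0.55  0.68  0.25 -0.41 -1.6   0.88] h 0.402
g1 [ 0.501 -0.291  0.022] d [-0.14  0.56 -0.82] q [-0.49  0.71  0.09 -0.44 -1.41  0.92] h 0.32
lift1 [ 0.501 -0.291  0.172] d [-0.14  0.56 -0.82] q [-0.49  0.55  0.19 -0.44 -1.64  0.81] h 0.47
st_hi [ 0.531 -0.297  0.183] d [-0.41 -0.71 -0.57] q [ 0.16  0.54 -0.46  0.71 -1.37 -1.13] h 0.324
st [ 0.531 -0.297  0.083] d [-0.41 -0.71 -0.57] q [ 0.15  0.67 -0.52  0.75 -1.23 -1.25] h 0.243
ret1 [ 0.581 -0.212  0.152] d [-0.41 -0.71 -0.57] q [ 0.28  0.64 -0.33  0.61 -1.43 -1.16] h 0.298
ret1u [ 0.581 -0.212  0.272] d [-0.41 -0.71 -0.57] q [ 0.28  0.53 -0.23  0.61 -1.61 -1.04] h 0.401
pre2u [ 0.488 -0.373  0.287] d [ 0.32  0.56 -0.77] q [-0.78  0.39  0.23 -0.67 -1.61  0.29] h 0.566
pre2 [ 0.491 -0.367  0.179] d [ 0.32  0.56 -0.77] q [-0.77  0.47  0.11 -0.68 -1.45  0.42] h 0.458
g2 [ 0.53  -0.301  0.087] d [ 0.32  0.56 -0.77] q [-0.66  0.53 -0.01 -0.74 -1.24  0.47] h 0.366
lift2 [ 0.53  -0.301  0.247] d [ 0.32  0.56 -0.77] q [-0.66  0.37  0.11 -0.7  -1.46  0.26] h 0.526
fin_hi [0.594 0.048 0.275] d [-0.72 -0.26 -0.64] q [ 0.39  0.74  0.45 -0.03 -2.16 -1.61] h 0.509
fin [0.594 0.048 0.155] d [-0.72 -0.26 -0.64] q [ 0.39  0.82  0.33 -0.03 -1.96 -1.61] h 0.389
ret2 [0.681 0.08  0.232] d [-0.72 -0.26 -0.64] q [ 0.39  0.94  0.76 -0.03 -2.26 -1.61] h 0.466
((np.float64(0.43456278536252513), np.float64(0.24271256854766665), np.float64(0.320765124596172)), 'ok')
pre1 shift [ -46.4  -33.3 -164.3] rot [ 10.49 -12.29  29.56] rows 4.2
```

Request:
{"method": "step_arm", "body": {
  "plan": [
    {"gripper": 87,"x": -8,"y": -5.5,"z": -27,"rx": 1.75,"ry": -2.05,"rz": 4.93},
    {"gripper": 87,"x": -8,"y": -5.5,"z": -27,"rx": 1.75,"ry": -2.05,"rz": 4.93},
    {"gripper": 87,"x": -8,"y": -5.5,"z": -27,"rx": 1.75,"ry": -2.05,"rz": 4.93},
    {"gripper": 87,"x": -8,"y": -5.5,"z": -27,"rx": 1.75,"ry": -2.05,"rz": 4.93},
    {"gripper": 87,"x": -8,"y": -5.5,"z": -27,"rx": 1.75,"ry": -2.05,"rz": 4.93},
    {"gripper": 87,"x": -8,"y": -5.5,"z": -27,"rx": 1.75,"ry": -2.05,"rz": 4.93},
    {"gripper": 87,"x": 0,"y": 0,"z": 0,"rx": 0,"ry": 0,"rz": 0}
  ]
}}

```text
time_s: 3.15
ee_pos: [0.508, -0.3458, 0.1036]
eef_rot: [-1.557, -0.617, 1.811]
contact_force: [-0.7, 0.4, -0.3]
gripper_width: 0.0872
```

```bash
python3 - <<'E'
from h import *
from paths import delta
log(); delta('pre1'); delta('g1')
c=imaging.get_calibration('wrist'); im=imaging.get_image("wrist"); 
P=(Rz(1.81894)@np.vstack([KEY,COR]).T).T+[.495,-.2668,.038]
for x,y in proj('wrist',P,c): cv2.circle(im,(int(round(x)),int(round(y))),2,(0,0,255),-1)
cv2.imwrite("pics/w2.png",im)
E
```

```text
t 3.15 q [-0.548  0.681  0.244 -0.41  -1.606  0.878] p [ 0.508  -0.3458  0.1036] r [-89.23 -35.36 103.77] F [-0.7  0.4 -0.3] w 0.0872
pre1 shift [ 7.2 -1.2  0.2] rot [-0.2 -0.7  0. ] rows 0.2
g1 shift [ -6.8  54.4 -81.7] rot [-0.2 -0.7  0. ] rows 2.2
```

View pics/w2.png

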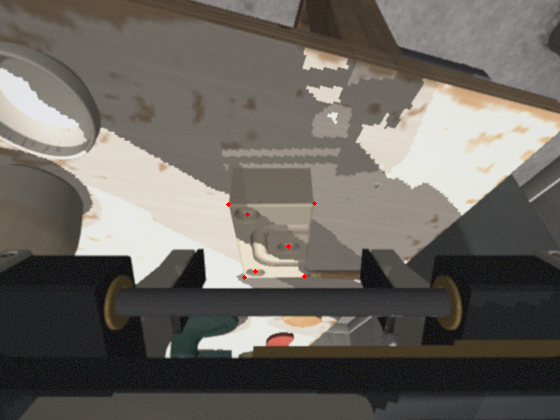

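Request:
{"method": "step_arm", "body": {
  "plan": [
    {"gripper": 87,"x": 7,"y": -1,"z": 0,"rx": -0.2,"ry": -0.7,"rz": 0},
    {"gripper": 87,"x": -3.5,"y": 13.9,"z": -20.4,"rx": 0,"ry": 0,"rz": 0},
    {"gripper": 87,"x": -3.5,"y": 13.9,"z": -20.4,"rx": 0,"ry": 0,"rz": 0},
    {"gripper": 87,"x": -3.5,"y": 13.9,"z": -20.4,"rx": 0,"ry": 0,"rz": 0},
    {"gripper": 87,"x": -2,"y": 7,"z": -10.2,"rx": 0,"ry": 0,"rz": 0},
    {"gripper": 87,"x": -1.5,"y": 6.9,"z": -10.2,"rx": 0,"ry": 0,"rz": 0},
    {"gripper": 87,"x": 0,"y": 0,"z": 0,"rx": 0,"ry": 0,"rz": 0}
  ]
}}

```text
time_s: 3.9
ee_pos: [0.5042, -0.2908, 0.0271]
eef_rot: [-1.578, -0.603, 1.826]
contact_force: [-0.5, 1.1, 0.4]
gripper_width: 0.0866
```

```bash
python3 - <<'E'
from h import *
from paths import delta
log(); delta('g1')
E
```

```text
t 3.9 q [-0.489  0.698  0.088 -0.442 -1.409  0.915] p [ 0.5042 -0.2908  0.0271] r [-90.42 -34.58 104.6 ] F [-0.5  1.1  0.4] w 0.0866
g1 shift [-3.  -0.6 -5.2] rot [ 0.33  0.44 -0.14] rows 0.1
```

Request:
{"method": "step_arm", "body": {
  "plan": [
    {"gripper": 87,"x": 0,"y": 0,"z": 0,"rx": 0,"ry": 0,"rz": 0},
    {"gripper": 87,"x": 0,"y": 0,"z": 0,"rx": 0,"ry": 0,"rz": 0}
  ]
}}

```text
time_s: 4.1
ee_pos: [0.5046, -0.2923, 0.0278]
eef_rot: [-1.579, -0.602, 1.826]
contact_force: [0.0, 0.3, 0.1]
gripper_width: 0.0868
```

```bash
python3 - <<'E'
from h import *
from paths import delta
log(); delta('g1')
E
```

```text
t 4.1 q [-0.491  0.698  0.09  -0.441 -1.41   0.916] p [ 0.5046 -0.2923  0.0278] r [-90.5  -34.49 104.63] F [0.  0.3 0.1] w 0.0868
g1 shift [-3.4  1.  -5.9] rot [ 0.4   0.52 -0.13] rows 0.2
```

Request:
{"method": "step_arm", "body": {
  "plan": [
    {"gripper": 87,"x": -3.4,"y": 1,"z": -5,"rx": 0.4,"ry": 0.5,"rz": -0.1},
    {"gripper": 87,"x": 0,"y": 0,"z": 0,"rx": 0,"ry": 0,"rz": 0},
    {"gripper": 70,"x": 0,"y": 0,"z": 0,"rx": 0,"ry": 0,"rz": 0},
    {"gripper": 64,"x": 0,"y": 0,"z": 0,"rx": 0,"ry": 0,"rz": 0},
    {"gripper": 60,"x": 0,"y": 0,"z": 0,"rx": 0,"ry": 0,"rz": 0},
    {"gripper": 55,"x": 0,"y": 0,"z": 0,"rx": 0,"ry": 0,"rz": 0},
    {"gripper": 50,"x": 0,"y": 0,"z": 0,"rx": 0,"ry": 0,"rz": 0},
    {"gripper": 50,"x": 0,"y": 0,"z": 0,"rx": 0,"ry": 0,"rz": 0}
  ],
  "newtons": 45
}}

```text
time_s: 4.9
ee_pos: [0.5007, -0.2905, 0.022]
eef_rot: [-1.57, -0.612, 1.819]
contact_force: [2.0, 0.4, -0.2]
gripper_width: 0.0601
```

```bash
python3 - <<'E'
from h import *
from paths import delta
log(); delta('g1')
E
```

```text
t 4.9 q [-0.493  0.707  0.086 -0.443 -1.41   0.917] p [ 0.5007 -0.2905  0.022 ] r [-89.98 -35.07 104.25] F [ 2.   0.4 -0.2] w 0.0601
g1 shift [ 0.4 -0.8 -0.1] rot [-0.06 -0.03 -0.04] rows 0.0
```

Gripped at 60.1 mm, and the pose matches. Lift.

Request:
{"method": "step_arm", "body": {
  "plan": [
    {"gripper": 50,"x": 0,"y": 0,"z": 10,"rx": 0,"ry": 0,"rz": 0},
    {"gripper": 50,"x": 0,"y": 0,"z": 30,"rx": 0,"ry": 0,"rz": 0},
    {"gripper": 50,"x": 0,"y": 0,"z": 40,"rx": 0,"ry": 0,"rz": 0},
    {"gripper": 50,"x": 0,"y": 0,"z": 40,"rx": 0,"ry": 0,"rz": 0},
    {"gripper": 50,"x": 0,"y": 0,"z": 30,"rx": 0,"ry": 0,"rz": 0},
    {"gripper": 50,"x": 0,"y": 0,"z": 0,"rx": 0,"ry": 0,"rz": 0},
    {"gripper": 50,"x": 0,"y": 0,"z": 0,"rx": 0,"ry": 0,"rz": 0}
  ]
}}

```text
time_s: 5.6
ee_pos: [0.5005, -0.2904, 0.1728]
eef_rot: [-1.572, -0.611, 1.82]
contact_force: [-0.8, 0.3, -4.7]
gripper_width: 0.0602
```

```bash
python3 - <<'E'
from h import *
from paths import delta
log(); delta('st_hi'); cv2.imwrite('pics/w3.png',imaging.get_image('wrist'))
E
```

```text
t 5.6 q [-0.492  0.551  0.188 -0.439 -1.642  0.807] p [ 0.5005 -0.2904  0.1728] r [-90.05 -35.03 104.27] F [-0.8  0.3 -4.7] w 0.0602
st_hi shift [30.9 -7.  10.4] rot [-91.01  12.63 -34.62] rows 12.3
```

View pics/w3.png

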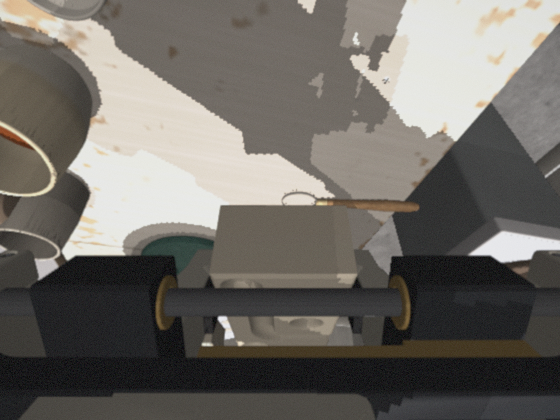

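Request:
{"method": "step_arm", "body": {
  "plan": [
    {"gripper": 50,"x": 2.2,"y": -0.5,"z": 0.7,"rx": -3.25,"ry": 0.45,"rz": -1.24},
    {"gripper": 50,"x": 2.2,"y": -0.5,"z": 0.7,"rx": -6.5,"ry": 0.9,"rz": -2.47},
    {"gripper": 50,"x": 2.2,"y": -0.5,"z": 0.7,"rx": -6.5,"ry": 0.9,"rz": -2.47},
    {"gripper": 50,"x": 2.2,"y": -0.5,"z": 0.7,"rx": -6.5,"ry": 0.9,"rz": -2.47},
    {"gripper": 50,"x": 2.2,"y": -0.5,"z": 0.7,"rx": -6.5,"ry": 0.9,"rz": -2.47},
    {"gripper": 50,"x": 2.2,"y": -0.5,"z": 0.7,"rx": -6.5,"ry": 0.9,"rz": -2.47},
    {"gripper": 50,"x": 2.2,"y": -0.5,"z": 0.7,"rx": -6.5,"ry": 0.9,"rz": -2.47}
  ]
}}

```text
time_s: 6.35
ee_pos: [0.5152, -0.2935, 0.1757]
eef_rot: [-1.406, 0.117, 1.481]
contact_force: [-0.3, -0.8, -2.8]
gripper_width: 0.0596
```

```bash
python3 - <<'E'
from h import *
from paths import delta
log(); delta('st_hi')
E
```

```text
t 6.35 q [-0.113  0.342 -0.238  0.131 -1.157 -0.049] p [ 0.5152 -0.2935  0.1757] r [-80.58   6.72  84.88] F [-0.3 -0.8 -2.8] w 0.0596
st_hi shift [16.3 -4.   7.5] rot [-48.64   6.62 -18.37] rows 6.6
```

Request:
{"method": "step_arm", "body": {
  "plan": [
    {"gripper": 50,"x": 2.2,"y": -0.5,"z": 1,"rx": -6.5,"ry": 0.9,"rz": -2.47},
    {"gripper": 50,"x": 2.2,"y": -0.5,"z": 1,"rx": -6.5,"ry": 0.9,"rz": -2.47},
    {"gripper": 50,"x": 2.2,"y": -0.5,"z": 1,"rx": -6.5,"ry": 0.9,"rz": -2.47},
    {"gripper": 50,"x": 2.2,"y": -0.5,"z": 1,"rx": -6.5,"ry": 0.9,"rz": -2.47},
    {"gripper": 50,"x": 2.2,"y": -0.5,"z": 1,"rx": -6.5,"ry": 0.9,"rz": -2.47},
    {"gripper": 50,"x": 2.2,"y": -0.5,"z": 1,"rx": -6.5,"ry": 0.9,"rz": -2.47},
    {"gripper": 50,"x": 2,"y": -0.5,"z": 1,"rx": -6.5,"ry": 0.9,"rz": -2.47},
    {"gripper": 50,"x": 0,"y": 0,"z": 0,"rx": 0,"ry": 0,"rz": 0},
    {"gripper": 50,"x": 0,"y": 0,"z": 0,"rx": 0,"ry": 0,"rz": 0}
  ]
}}

```text
time_s: 7.25
ee_pos: [0.5305, -0.2971, 0.1817]
eef_rot: [-1.529, 0.905, 1.103]
contact_force: [0.3, -0.1, -2.5]
gripper_width: 0.0596
```

```bash
python3 - <<'E'
from h import *
from paths import delta
log(); delta('st_hi'); delta('st'); cv2.imwrite('pics/s4.png',imaging.get_image('side'));
E
```

```text
t 7.25 q [ 0.149  0.517 -0.457  0.687 -1.332 -1.068] p [ 0.5305 -0.2971  0.1817] r [-87.58  51.85  63.19] F [ 0.3 -0.1 -2.5] w 0.0596
st_hi shift [ 1.  -0.4  1.4] rot [-3.46  0.23 -1.25] rows 0.5
st shift [  1.   -0.4 -98.6] rot [-3.46  0.23 -1.25] rows 2.2
```

View pics/s4.png

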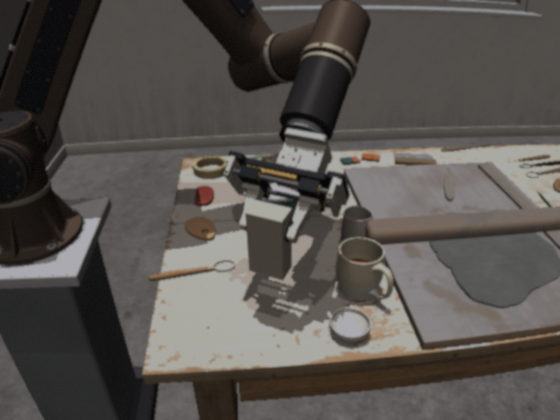

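The block hangs upright at about pixel (270,235), clear of the mug. I'll correct the rotation and lower it to near the table.

Request:
{"method": "step_arm", "body": {
  "plan": [
    {"gripper": 50,"x": 1,"y": -0.4,"z": -20,"rx": -3.4,"ry": 0.2,"rz": -1.2},
    {"gripper": 50,"x": 0,"y": 0,"z": -30,"rx": 0,"ry": 0,"rz": 0},
    {"gripper": 50,"x": 0,"y": 0,"z": -25,"rx": 0,"ry": 0,"rz": 0},
    {"gripper": 50,"x": 0,"y": 0,"z": -13,"rx": 0,"ry": 0,"rz": 0},
    {"gripper": 50,"x": 0,"y": 0,"z": 0,"rx": 0,"ry": 0,"rz": 0},
    {"gripper": 50,"x": 0,"y": 0,"z": 0,"rx": 0,"ry": 0,"rz": 0},
    {"gripper": 50,"x": 0,"y": 0,"z": 0,"rx": 0,"ry": 0,"rz": 0}
  ]
}}

```text
time_s: 8.0
ee_pos: [0.5328, -0.298, 0.0972]
eef_rot: [-1.582, 0.957, 1.038]
contact_force: [0.9, -0.3, -2.2]
gripper_width: 0.0595
```

```bash
python3 - <<'E'
from h import *
from paths import delta
log(); delta('st')
E
```

```text
t 8.0 q [ 0.15   0.645 -0.513  0.745 -1.241 -1.24 ] p [ 0.5328 -0.298   0.0972] r [-90.66  54.84  59.47] F [ 0.9 -0.3 -2.2] w 0.0595
st shift [ -1.3   0.5 -14.1] rot [ 0.05  0.4  -0.01] rows 0.3
```

Request:
{"method": "step_arm", "body": {
  "plan": [
    {"gripper": 50,"x": 0,"y": 0,"z": -4,"rx": 0.05,"ry": 0.4,"rz": 0},
    {"gripper": 50,"x": 0,"y": 0,"z": -4,"rx": 0,"ry": 0,"rz": 0},
    {"gripper": 50,"x": 0,"y": 0,"z": -2,"rx": 0,"ry": 0,"rz": 0},
    {"gripper": 50,"x": 0,"y": 0,"z": -1,"rx": 0,"ry": 0,"rz": 0},
    {"gripper": 50,"x": 0,"y": 0,"z": 0,"rx": 0,"ry": 0,"rz": 0},
    {"gripper": 50,"x": 0,"y": 0,"z": 0,"rx": 0,"ry": 0,"rz": 0}
  ]
}}

```text
time_s: 8.6
ee_pos: [0.5321, -0.2979, 0.0848]
eef_rot: [-1.568, 0.962, 1.05]
contact_force: [0.1, -0.2, -3.4]
gripper_width: 0.0597
```

```bash
python3 - <<'E'
from h import *
from paths import delta
log(); delta('st')
E
```

```text
t 8.6 q [ 0.15   0.665 -0.515  0.747 -1.23  -1.248] p [ 0.5321 -0.2979  0.0848] r [-89.81  55.1   60.16] F [ 0.1 -0.2 -3.4] w 0.0597
st shift [-0.7  0.4 -1.7] rot [ 0.03 -0.14 -0.01] rows 0.0
```

Still hanging (−3 N). I'll lower in small steps and watch the force.

Request:
{"method": "step_arm", "body": {
  "plan": [
    {"gripper": 50,"x": 0,"y": 0,"z": -0.8,"rx": 0,"ry": 0,"rz": 0},
    {"gripper": 50,"x": 0,"y": 0,"z": -0.5,"rx": 0,"ry": 0,"rz": 0},
    {"gripper": 50,"x": 0,"y": 0,"z": 0,"rx": 0,"ry": 0,"rz": 0}
  ]
}}

```text
time_s: 8.9
ee_pos: [0.5321, -0.2979, 0.0835]
eef_rot: [-1.568, 0.962, 1.05]
contact_force: [0.1, -1.2, -3.5]
gripper_width: 0.0595
```

Request:
{"method": "step_arm", "body": {
  "plan": [
    {"gripper": 50,"x": 0,"y": 0,"z": -0.5,"rx": 0,"ry": 0,"rz": 0},
    {"gripper": 50,"x": 0,"y": 0,"z": 0,"rx": 0,"ry": 0,"rz": 0}
  ]
}}

```text
time_s: 9.1
ee_pos: [0.5322, -0.2979, 0.0832]
eef_rot: [-1.568, 0.962, 1.05]
contact_force: [0.2, -0.4, -2.7]
gripper_width: 0.0599
```

Request:
{"method": "step_arm", "body": {
  "plan": [
    {"gripper": 50,"x": 0,"y": 0,"z": -0.5,"rx": 0,"ry": 0,"rz": 0},
    {"gripper": 50,"x": 0,"y": 0,"z": -0.5,"rx": 0,"ry": 0,"rz": 0},
    {"gripper": 50,"x": 0,"y": 0,"z": 0,"rx": 0,"ry": 0,"rz": 0}
  ]
}}

```text
time_s: 9.4
ee_pos: [0.5322, -0.298, 0.0831]
eef_rot: [-1.568, 0.963, 1.05]
contact_force: [-1.0, 2.7, 5.4]
gripper_width: 0.0597
```

Request:
{"method": "step_arm", "body": {
  "plan": [
    {"gripper": 50,"x": 0,"y": 0,"z": -0.5,"rx": 0,"ry": 0,"rz": 0},
    {"gripper": 50,"x": 0,"y": 0,"z": 0,"rx": 0,"ry": 0,"rz": 0}
  ]
}}

```text
time_s: 9.6
ee_pos: [0.5322, -0.298, 0.0831]
eef_rot: [-1.569, 0.963, 1.049]
contact_force: [-0.7, 3.9, 7.2]
gripper_width: 0.0598
```

Contact: it's standing at TCP z = 0.083, as predicted. Relieve the press slightly and open.

Request:
{"method": "step_arm", "body": {
  "plan": [
    {"gripper": 50,"x": 0,"y": 0,"z": 0.8,"rx": 0,"ry": 0,"rz": 0},
    {"gripper": 60,"x": 0,"y": 0,"z": 0,"rx": 0,"ry": 0,"rz": 0},
    {"gripper": 63,"x": 0,"y": 0,"z": 0,"rx": 0,"ry": 0,"rz": 0},
    {"gripper": 70,"x": 0,"y": 0,"z": 0,"rx": 0,"ry": 0,"rz": 0},
    {"gripper": 87,"x": 0,"y": 0,"z": 0,"rx": 0,"ry": 0,"rz": 0},
    {"gripper": 87,"x": 0,"y": 0,"z": 0,"rx": 0,"ry": 0,"rz": 0},
    {"gripper": 87,"x": 0,"y": 0,"z": 0,"rx": 0,"ry": 0,"rz": 0}
  ]
}}

```text
time_s: 10.3
ee_pos: [0.5321, -0.2979, 0.0822]
eef_rot: [-1.567, 0.962, 1.05]
contact_force: [0.1, -0.4, -1.0]
gripper_width: 0.0854
```

```bash
python3 - <<'E'
from h import *
from paths import delta
log(); delta('ret1'); delta('ret1u')
cv2.imwrite('pics/s5.png',imaging.get_image('side')[150:350,150:420].repeat(2,0).repeat(2,1));
E
```

```text
t 10.3 q [ 0.149  0.668 -0.517  0.749 -1.226 -1.251] p [ 0.5321 -0.2979  0.0822] r [-89.81  55.1   60.16] F [ 0.1 -0.4 -1. ] w 0.0854
ret1 shift [48.5 85.6 69.8] rot [ 0.03 -0.14 -0.  ] rows 2.7
ret1u shift [ 48.5  85.6 189.8] rot [ 0.03 -0.14 -0.  ] rows 4.7
```

View pics/s5.png

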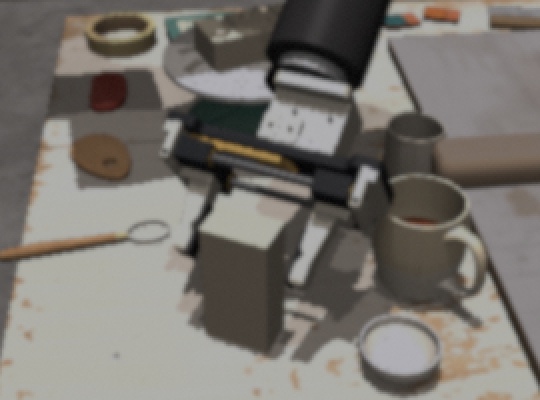

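```bash
cat >> h.py <<'E'
def ray(n,px,z,c=None):
    c=c or imaging.get_calibration(n); R=cv2.Rodrigues(c['rvec'])[0]; C=-R.T@c['tvec']
    u=cv2.undistortPoints(np.array([[px]],float),c['camera_matrix'],c['dist_coeffs'])[0,0]
    d=R.T@np.array([u[0],u[1],1]); return C+d*(z-C[2])/d[2]
E
python3 - <<'E'
from h import *
from paths import *
mug=ray('top',(357,147),.092); beak=ray('top',(294,138),.083); print(mug,beak)
mugs=np.array([mug,ray('top',(386,131),.05),beak])[:,:2]
K=dict(keys(*ARGS,**KW)); seq=['st','ret1','ret1u','pre2u','pre2','g2','lift2','fin_hi','fin','ret2']
for a,b in zip(seq,seq[1:]):
    m=9
    for p,R in interp(*K[a],*K[b],10):
        g=p-.005*R[:,1]
        for P in box(p,R)+[g+R[:,1]*.019+s*R[:,2]*.065+t*R[:,0]*.012 for s in(-1,1) for t in(-1,1)]:
            for k,M in enumerate(mugs):
                h=[.092,.092,.083][k]; r=[.043,.02,.033][k]
                m=min(m,max(np.hypot(*(P[:2]-M))-r,P[2]-h))
    print(b,round(m,3))
E
```

```text
[ 0.6905954  -0.24529927  0.092     ] [ 0.7127765 -0.115028   0.083    ]
ret1 0.003
ret1u 0.054
pre2u 0.163
pre2 0.15
g2 0.077
lift2 0.077
fin_hi 0.137
fin 0.075
ret2 0.083
```

Straight-back retreat would pass 3 mm from the mug, so I'll go straight up along the block first.

Request:
{"method": "step_arm", "body": {
  "plan": [
    {"gripper": 87,"x": 0,"y": 0,"z": 15,"rx": 0,"ry": 0,"rz": 0},
    {"gripper": 87,"x": 0,"y": 0,"z": 30,"rx": 0,"ry": 0,"rz": 0},
    {"gripper": 87,"x": 0,"y": 0,"z": 40,"rx": 0,"ry": 0,"rz": 0},
    {"gripper": 87,"x": 0,"y": 0,"z": 45,"rx": 0,"ry": 0,"rz": 0},
    {"gripper": 87,"x": 0,"y": 0,"z": 45,"rx": 0,"ry": 0,"rz": 0},
    {"gripper": 87,"x": 0,"y": 0,"z": 20,"rx": 0,"ry": 0,"rz": 0},
    {"gripper": 87,"x": 0,"y": 0,"z": 0,"rx": 0,"ry": 0,"rz": 0}
  ]
}}

```text
time_s: 11.05
ee_pos: [0.5329, -0.2978, 0.2814]
eef_rot: [-1.577, 0.958, 1.042]
contact_force: [-0.3, 0.2, 0.5]
gripper_width: 0.0867
```

```bash
python3 - <<'E'
from h import *
from paths import *
s=log(); delta('pre2u'); 
K=keys(*ARGS,**KW)
print(track(s['q'],[k for k in K if k[0] in('pre2u','pre2','g2','lift2','fin_hi','fin','ret2')],8,1))
cv2.imwrite('pics/t6.png',imaging.get_image('top'))
im=imaging.get_image('side')
S=stand(.531,-.2985,D(60))
L=np.array([[x,y,z] for x in(-.058,.058) for y in(-.03,.03) for z in(0,.038)])
for x,y in proj('side',S[0]+(S[1]@L.T).T): cv2.circle(im,(int(round(x)),int(round(y))),1,(0,0,255),-1)
cv2.imwrite('pics/s6.png',cv2.resize(im[170:340,200:400],None,fx=4,fy=3.5))
E
```

```text
t 11.05 q [ 0.161  0.443 -0.367  0.69  -1.509 -1.009] p [ 0.5329 -0.2978  0.2814] r [-90.37  54.87  59.72] F [-0.3  0.2  0.5] w 0.0867
pre2u shift [-45.1 -75.3   5.4] rot [ 82.25 -47.28   0.16] rows 11.9
pre2u [ 0.488 -0.373  0.287] d [ 0.32  0.56 -0.77] q [-0.78  0.39  0.23 -0.67 -1.61  0.29] h 0.566
pre2 [ 0.491 -0.367  0.179] d [ 0.32  0.56 -0.77] q [-0.77  0.47  0.11 -0.68 -1.45  0.42] h 0.458
g2 [ 0.53  -0.301  0.087] d [ 0.32  0.56 -0.77] q [-0.66  0.53 -0.01 -0.74 -1.24  0.47] h 0.366
lift2 [ 0.53  -0.301  0.247] d [ 0.32  0.56 -0.77] q [-0.66  0.37  0.11 -0.7  -1.46  0.26] h 0.526
fin_hi [0.594 0.048 0.275] d [-0.72 -0.26 -0.64] q [ 0.39  0.74  0.45 -0.03 -2.16 -1.61] h 0.509
fin [0.594 0.048 0.155] d [-0.72 -0.26 -0.64] q [ 0.39  0.82  0.33 -0.03 -1.96 -1.61] h 0.389
ret2 [0.681 0.08  0.232] d [-0.72 -0.26 -0.64] q [ 0.39  0.94  0.76 -0.03 -2.26 -1.61] h 0.466
((np.float64(0.4345627853623545), np.float64(0.36600995507035805), np.float64(0.3207651245961721)), 'ok')
```

View pics/s6.png

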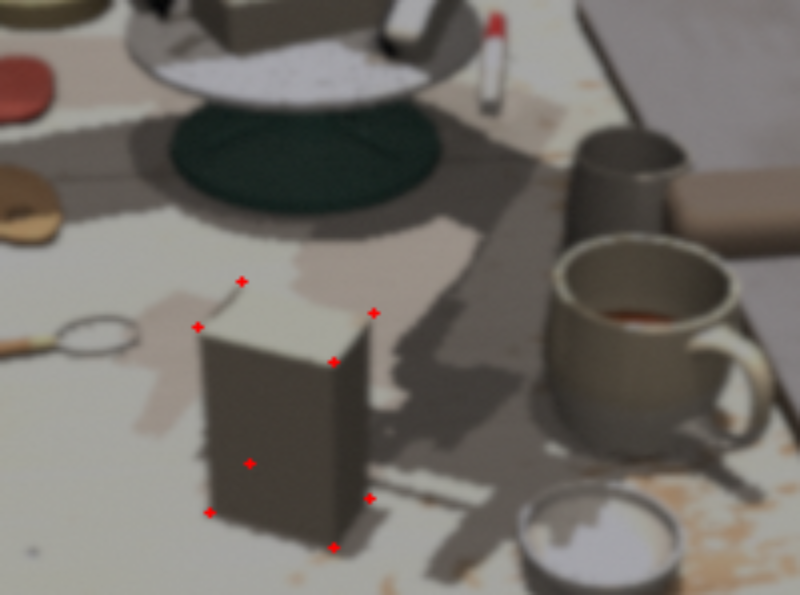

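View pics/t6.png

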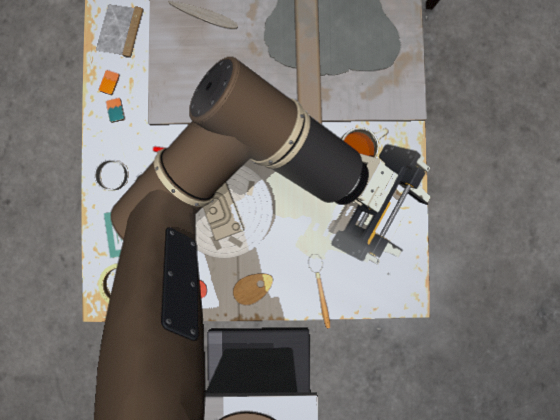

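The block stands steadily, with predicted corners within about 1 px of the image. Swing the tool around to the other side.

Request:
{"method": "step_arm", "body": {
  "plan": [
    {"gripper": 87,"x": -3.5,"y": -5.8,"z": 0.4,"rx": 6.3,"ry": -3.6,"rz": 0},
    {"gripper": 87,"x": -3.5,"y": -5.8,"z": 0.4,"rx": 6.3,"ry": -3.6,"rz": 0},
    {"gripper": 87,"x": -3.5,"y": -5.8,"z": 0.4,"rx": 6.3,"ry": -3.6,"rz": 0},
    {"gripper": 87,"x": -3.5,"y": -5.8,"z": 0.4,"rx": 6.3,"ry": -3.6,"rz": 0},
    {"gripper": 87,"x": -3.5,"y": -5.8,"z": 0.4,"rx": 6.3,"ry": -3.6,"rz": 0},
    {"gripper": 87,"x": -3.5,"y": -5.8,"z": 0.4,"rx": 6.3,"ry": -3.6,"rz": 0},
    {"gripper": 87,"x": -3.5,"y": -5.8,"z": 0.4,"rx": 6.3,"ry": -3.6,"rz": 0}
  ]
}}

```text
time_s: 11.85
ee_pos: [0.5075, -0.3381, 0.2796]
eef_rot: [-1.566, 0.07, 1.052]
contact_force: [-0.4, -1.0, -0.8]
gripper_width: 0.087
```

Request:
{"method": "step_arm", "body": {
  "plan": [
    {"gripper": 87,"x": -3.5,"y": -5.8,"z": 0.4,"rx": 6.3,"ry": -3.6,"rz": 0},
    {"gripper": 87,"x": -3.5,"y": -5.8,"z": 0.4,"rx": 6.3,"ry": -3.6,"rz": 0},
    {"gripper": 87,"x": -3.5,"y": -5.8,"z": 0.4,"rx": 6.3,"ry": -3.6,"rz": 0},
    {"gripper": 87,"x": -3.5,"y": -5.8,"z": 0.4,"rx": 6.3,"ry": -3.6,"rz": 0},
    {"gripper": 87,"x": -3.5,"y": -5.8,"z": 0.4,"rx": 6.3,"ry": -3.6,"rz": 0},
    {"gripper": 87,"x": -3.5,"y": -5.8,"z": 0.4,"rx": 6.3,"ry": -3.6,"rz": 0},
    {"gripper": 87,"x": 0,"y": 0,"z": 0,"rx": 0,"ry": 0,"rz": 0},
    {"gripper": 87,"x": 0,"y": 0,"z": 0,"rx": 0,"ry": 0,"rz": 0}
  ]
}}

```text
time_s: 12.65
ee_pos: [0.4856, -0.3744, 0.2801]
eef_rot: [-1.56, -0.685, 1.044]
contact_force: [-0.2, 1.3, -0.2]
gripper_width: 0.0868
```

```bash
python3 - <<'E'
from h import *
from paths import *
log(); A=(D(35),D(40),D(60),.531,-.2985,1,1); K=keys(*A,**KW); delta('pre2',K); delta('g2',K)
c=imaging.get_calibration('wrist');im=imaging.get_image('wrist')
S=stand(.531,-.2985,D(60))
L=np.array([[x,y,z] for x in(-.058,.058) for y in(-.03,.03) for z in(0,.038)])
for x,y in proj('wrist',S[0]+(S[1]@L.T).T,c): cv2.circle(im,(int(round(x)),int(round(y))),1,(0,0,255),-1)
cv2.imwrite('pics/w7.png',im)
E
```

```text
t 12.65 q [-0.772  0.394  0.228 -0.658 -1.605  0.294] p [ 0.4856 -0.3744  0.2801] r [-89.37 -39.26  59.8 ] F [-0.2  1.3 -0.2] w 0.0868
pre2 shift [   6.5    8.4 -101. ] rot [ 0.4  -0.79 -0.2 ] rows 2.3
g2 shift [  45.    75.2 -192.9] rot [ 0.4  -0.79 -0.2 ] rows 4.7
```

View pics/w7.png

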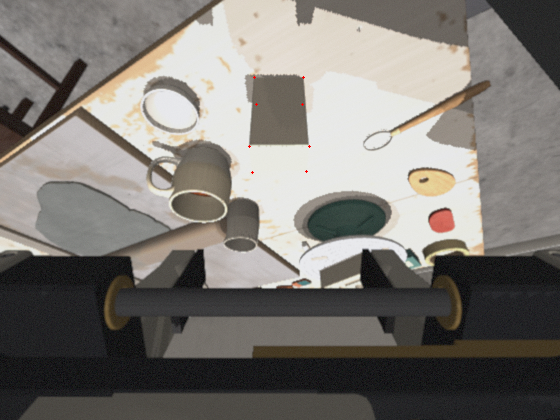

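Projected block corners match the image within 1 px. Approach.

Request:
{"method": "step_arm", "body": {
  "plan": [
    {"gripper": 87,"x": 1.5,"y": 2.5,"z": -30,"rx": 0.2,"ry": -0.4,"rz": -0.1},
    {"gripper": 87,"x": 1.5,"y": 2.5,"z": -40,"rx": 0.2,"ry": -0.4,"rz": -0.1},
    {"gripper": 87,"x": 3.5,"y": 3.5,"z": -30,"rx": 0,"ry": 0,"rz": 0},
    {"gripper": 87,"x": 0,"y": 0,"z": 0,"rx": 0,"ry": 0,"rz": 0},
    {"gripper": 87,"x": 0,"y": 0,"z": 0,"rx": 0,"ry": 0,"rz": 0},
    {"gripper": 87,"x": 0,"y": 0,"z": 0,"rx": 0,"ry": 0,"rz": 0}
  ]
}}

```text
time_s: 13.3
ee_pos: [0.4941, -0.3651, 0.1849]
eef_rot: [-1.581, -0.696, 1.058]
contact_force: [0.4, 0.1, 0.5]
gripper_width: 0.0869
```

```bash
sed -i 's/^ARGS=.*; KW/ARGS=(D(35),D(40),D(60),.531,-.2985,1,1); KW/' paths.py; python3 - <<'E'
from h import *
from paths import *
log(); delta('pre2'); delta('g2')
E
```

```text
t 13.3 q [-0.763  0.465  0.115 -0.679 -1.447  0.414] p [ 0.4941 -0.3651  0.1849] r [-90.58 -39.88  60.64] F [0.4 0.1 0.5] w 0.0869
pre2 shift [-2.  -0.9 -5.9] rot [ 0.33  0.33 -0.26] rows 0.1
g2 shift [ 36.5  65.9 -97.8] rot [ 0.33  0.33 -0.26] rows 2.7
```

Request:
{"method": "step_arm", "body": {
  "plan": [
    {"gripper": 87,"x": -2,"y": -0.9,"z": -5.9,"rx": 0.3,"ry": 0.3,"rz": -0.25},
    {"gripper": 87,"x": 8,"y": 14,"z": -19,"rx": 0,"ry": 0,"rz": 0},
    {"gripper": 87,"x": 8,"y": 14,"z": -19,"rx": 0,"ry": 0,"rz": 0},
    {"gripper": 87,"x": 8,"y": 14,"z": -19,"rx": 0,"ry": 0,"rz": 0},
    {"gripper": 87,"x": 6,"y": 10,"z": -14,"rx": 0,"ry": 0,"rz": 0},
    {"gripper": 87,"x": 4,"y": 7,"z": -10,"rx": 0,"ry": 0,"rz": 0},
    {"gripper": 87,"x": 0,"y": 0,"z": 0,"rx": 0,"ry": 0,"rz": 0},
    {"gripper": 87,"x": 0,"y": 0,"z": 0,"rx": 0,"ry": 0,"rz": 0}
  ]
}}

```text
time_s: 14.1
ee_pos: [0.5252, -0.3073, 0.0961]
eef_rot: [-1.568, -0.699, 1.045]
contact_force: [0.1, -0.4, -0.1]
gripper_width: 0.087
```

```bash
python3 - <<'E'
from h import *
from paths import *
log(); delta('g2')
E
```

```text
t 14.1 q [-0.676  0.526 -0.003 -0.73  -1.265  0.459] p [ 0.5252 -0.3073  0.0961] r [-89.84 -40.06  59.85] F [ 0.1 -0.4 -0.1] w 0.087
g2 shift [ 5.4  8.1 -9. ] rot [-0.11 -0.07  0.05] rows 0.3
```

Request:
{"method": "step_arm", "body": {
  "plan": [
    {"gripper": 87,"x": 2.7,"y": 4,"z": -4.5,"rx": -0.1,"ry": -0.1,"rz": 0},
    {"gripper": 87,"x": 2.7,"y": 4.1,"z": -4.5,"rx": 0,"ry": 0,"rz": 0},
    {"gripper": 87,"x": 0,"y": 0,"z": 0,"rx": 0,"ry": 0,"rz": 0},
    {"gripper": 75,"x": 0,"y": 0,"z": 0,"rx": 0,"ry": 0,"rz": 0},
    {"gripper": 66,"x": 0,"y": 0,"z": 0,"rx": 0,"ry": 0,"rz": 0},
    {"gripper": 63,"x": 0,"y": 0,"z": 0,"rx": 0,"ry": 0,"rz": 0},
    {"gripper": 63,"x": 0,"y": 0,"z": 0,"rx": 0,"ry": 0,"rz": 0}
  ]
}}

```text
time_s: 14.8
ee_pos: [0.5305, -0.2987, 0.0868]
eef_rot: [-1.571, -0.699, 1.046]
contact_force: [0.2, -0.3, 0.1]
gripper_width: 0.0646
```

```bash
python3 - <<'E'
from h import *
from paths import *
log(); delta('g2')
im=imaging.get_image('wrist'); cv2.imwrite('pics/w8.png',im)
E
```

```text
t 14.8 q [-0.662  0.533 -0.015 -0.739 -1.241  0.465] p [ 0.5305 -0.2987  0.0868] r [-90.   -40.05  59.92] F [ 0.2 -0.3  0.1] w 0.0646
g2 shift [ 0.1 -0.4  0.4] rot [-0.04  0.02  0.08] rows 0.0
```

View pics/w8.png

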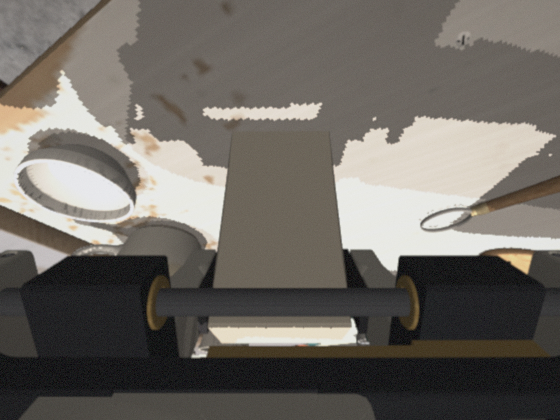

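Request:
{"method": "step_arm", "body": {
  "plan": [
    {"gripper": 61,"x": 0,"y": 0,"z": 0,"rx": 0,"ry": 0,"rz": 0},
    {"gripper": 59,"x": 0,"y": 0,"z": 0,"rx": 0,"ry": 0,"rz": 0},
    {"gripper": 55,"x": 0,"y": 0,"z": 0,"rx": 0,"ry": 0,"rz": 0},
    {"gripper": 50,"x": 0,"y": 0,"z": 0,"rx": 0,"ry": 0,"rz": 0},
    {"gripper": 50,"x": 0,"y": 0,"z": 0,"rx": 0,"ry": 0,"rz": 0}
  ],
  "newtons": 45
}}

```text
time_s: 15.35
ee_pos: [0.5309, -0.2989, 0.087]
eef_rot: [-1.572, -0.699, 1.046]
contact_force: [2.0, -1.9, 1.4]
gripper_width: 0.0598
```

```bash
python3 - <<'E'
from h import *
from paths import *
s=log()
p=s['ee_pos'];R=Ro.from_euler('xyz',s['eef_rot']).as_matrix()
print('jaw',R[:,2],'d',R[:,1])
# block pose: x=-Z, y=jaw horiz, z=x cross y
yb=R[:,2].copy(); yb[2]=0; yb/=np.linalg.norm(yb); xb=np.array([0,0,-1.]); zb=np.cross(xb,yb); RB=np.column_stack([xb,yb,zb])
g=p-.005*R[:,1]
S=stand(.531,-.2985,D(60))
o=g.copy(); o[2]=.058; o-= zb*(zb@(g-S[0]))   # depth from planned stand pose
print('block o',o,'zb yaw',np.degrees(np.arctan2(zb[1],zb[0])),'zgrip',zb@(g-o))
np.savez('hand.npz',R=R.T@RB,t=R.T@(o-p))
E
```

```text
t 15.35 q [-0.662  0.532 -0.014 -0.739 -1.241  0.465] p [ 0.5309 -0.2989  0.087 ] r [-90.06 -40.04  59.95] F [ 2.  -1.9  1.4] w 0.0598
jaw [-8.65244386e-01  5.01349623e-01 -8.41405986e-04] d [ 0.32310863  0.55634585 -0.76555869]
block o [ 0.52162358 -0.31502609  0.058     ] zb yaw 59.91065766248503 zgrip 0.015366600744710149
```

Request:
{"method": "step_arm", "body": {
  "plan": [
    {"gripper": 50,"x": 0,"y": 0,"z": 10,"rx": 0,"ry": 0,"rz": 0},
    {"gripper": 50,"x": 0,"y": 0,"z": 30,"rx": 0,"ry": 0,"rz": 0},
    {"gripper": 50,"x": 0,"y": 0,"z": 40,"rx": 0,"ry": 0,"rz": 0},
    {"gripper": 50,"x": 0,"y": 0,"z": 40,"rx": 0,"ry": 0,"rz": 0},
    {"gripper": 50,"x": 0,"y": 0,"z": 40,"rx": 0,"ry": 0,"rz": 0},
    {"gripper": 50,"x": 0,"y": 0,"z": 20,"rx": 0,"ry": 0,"rz": 0},
    {"gripper": 50,"x": 0,"y": 0,"z": 0,"rx": 0,"ry": 0,"rz": 0}
  ]
}}

```text
time_s: 16.05
ee_pos: [0.5307, -0.299, 0.2697]
eef_rot: [-1.576, -0.698, 1.05]
contact_force: [0.2, 0.5, -3.7]
gripper_width: 0.0595
```

```bash
python3 - <<'E'
from h import *
from paths import *
s=log(); delta('fin_hi')
K=[k for k in keys(*ARGS,**KW) if k[0] in('fin_hi','fin')]
print(track(s['q'],K,16,1))
p,R=FK(s['q']); H=np.load('hand.npz')
L=np.array([[x,y,z] for x in(-.058,.058) for y in(-.03,.03) for z in(0,.038)])
for pp,RR in interp(p,R,*K[0][1],10):
    V=pp+(RR@(H['t'][:,None]+H['R']@L.T)).T; print(pp.round(3),V[:,2].min().round(3),V[:,0].max().round(3))
E
```

```text
t 16.05 q [-0.653  0.346  0.137 -0.694 -1.489  0.235] p [ 0.5307 -0.299   0.2697] r [-90.32 -39.99  60.16] F [ 0.2  0.5 -3.7] w 0.0595
fin_hi shift [ 63.7 347.1   5.1] rot [-58.74  70.16 -31.32] rows 12.1
fin_hi [0.594 0.048 0.275] d [-0.72 -0.26 -0.64] q [ 0.39  0.74  0.45 -0.03 -2.16 -1.61] h 0.509
fin [0.594 0.048 0.155] d [-0.72 -0.26 -0.64] q [ 0.39  0.82  0.33 -0.03 -1.96 -1.61] h 0.389
((np.float64(0.7385619048424875), np.float64(0.38876075185821923), np.float64(0.15918483199637123)), 'ok')
[ 0.537 -0.264  0.27 ] 0.18 0.576
[ 0.543 -0.23   0.271] 0.18 0.585
[ 0.55  -0.195  0.271] 0.182 0.594
[ 0.556 -0.16   0.272] 0.187 0.602
[ 0.563 -0.125  0.272] 0.194 0.608
[ 0.569 -0.091  0.273] 0.203 0.615
[ 0.575 -0.056  0.273] 0.214 0.62
[ 0.582 -0.021  0.274] 0.227 0.625
[0.588 0.013 0.274] 0.241 0.629
[0.594 0.048 0.275] 0.255 0.632
```

14 equal rows: shift (4.55, 24.8, 0.4), rotation (−4.2, 5.01, −2.24).

Request:
{"method": "step_arm", "body": {
  "plan": [
    {"gripper": 50,"x": 4.5,"y": 24.8,"z": 0.4,"rx": -4.2,"ry": 5.0,"rz": -2.24},
    {"gripper": 50,"x": 4.5,"y": 24.8,"z": 0.4,"rx": -4.2,"ry": 5.0,"rz": -2.24},
    {"gripper": 50,"x": 4.5,"y": 24.8,"z": 0.4,"rx": -4.2,"ry": 5.0,"rz": -2.24},
    {"gripper": 50,"x": 4.5,"y": 24.8,"z": 0.4,"rx": -4.2,"ry": 5.0,"rz": -2.24},
    {"gripper": 50,"x": 4.5,"y": 24.8,"z": 0.4,"rx": -4.2,"ry": 5.0,"rz": -2.24},
    {"gripper": 50,"x": 4.5,"y": 24.8,"z": 0.4,"rx": -4.2,"ry": 5.0,"rz": -2.24},
    {"gripper": 50,"x": 4.5,"y": 24.8,"z": 0.4,"rx": -4.2,"ry": 5.0,"rz": -2.24}
  ]
}}

```text
time_s: 16.75
ee_pos: [0.5609, -0.1235, 0.2677]
eef_rot: [-1.425, 0.092, 0.709]
contact_force: [0.4, -0.6, -3.4]
gripper_width: 0.0597
```

Request:
{"method": "step_arm", "body": {
  "plan": [
    {"gripper": 50,"x": 4.5,"y": 24.8,"z": 0.4,"rx": -4.2,"ry": 5.0,"rz": -2.24},
    {"gripper": 50,"x": 4.5,"y": 24.8,"z": 0.4,"rx": -4.2,"ry": 5.0,"rz": -2.24},
    {"gripper": 50,"x": 4.5,"y": 24.8,"z": 0.4,"rx": -4.2,"ry": 5.0,"rz": -2.24},
    {"gripper": 50,"x": 4.5,"y": 24.8,"z": 0.4,"rx": -4.2,"ry": 5.0,"rz": -2.24},
    {"gripper": 50,"x": 4.5,"y": 24.8,"z": 0.4,"rx": -4.2,"ry": 5.0,"rz": -2.24},
    {"gripper": 50,"x": 4.5,"y": 20,"z": 0.4,"rx": -4.2,"ry": 5.0,"rz": -2.24},
    {"gripper": 50,"x": 4.5,"y": 15,"z": 0.4,"rx": -4.2,"ry": 5.0,"rz": -2.24},
    {"gripper": 50,"x": 0,"y": 14,"z": 0,"rx": 0,"ry": 0,"rz": 0},
    {"gripper": 50,"x": 0,"y": 0,"z": 0,"rx": 0,"ry": 0,"rz": 0},
    {"gripper": 50,"x": 0,"y": 0,"z": 0,"rx": 0,"ry": 0,"rz": 0}
  ]
}}

```text
time_s: 17.75
ee_pos: [0.5934, 0.0481, 0.2713]
eef_rot: [-1.573, 0.87, 0.348]
contact_force: [-0.2, -0.5, -2.9]
gripper_width: 0.0603
```

```bash
python3 - <<'E'
from h import *
from paths import *
s=log(); delta('fin_hi')
for n in('top','side','wrist'): cv2.imwrite(f'pics/{n}9.png',imaging.get_image(n))
E
```

```text
t 17.75 q [ 0.39   0.734  0.443 -0.035 -2.149 -1.617] p [0.5934 0.0481 0.2713] r [-90.13  49.84  19.94] F [-0.2 -0.5 -2.9] w 0.0603
fin_hi shift [ 1.  -0.   3.5] rot [0.02 0.18 0.13] rows 0.1
```

View pics/top9.png

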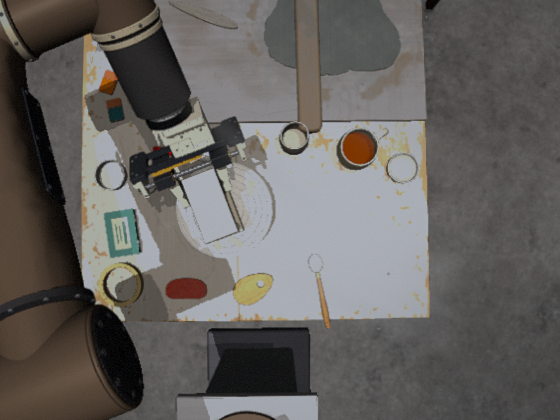

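View pics/side9.png

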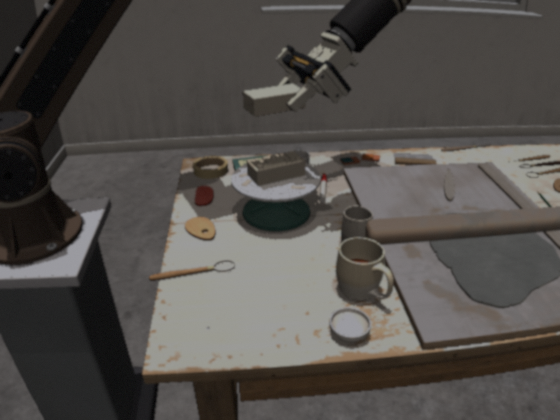

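View pics/wrist9.png

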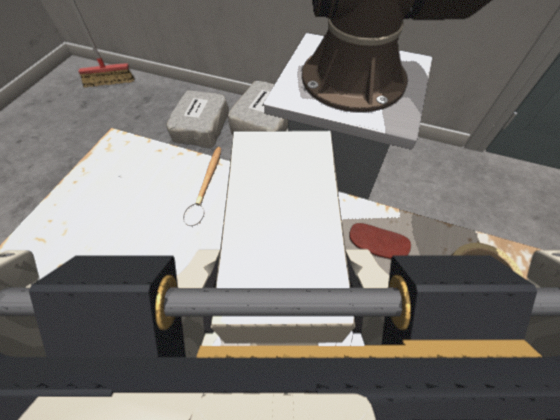

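Held block is above the base: face down, plain long side toward the side camera, so the openings face +y. Next, overlay predicted outlines of the held block (from kinematics) and of the base (from the fit) to calibrate the offset.

```bash
cat > ov.py <<'E'
from h import *
from paths import *
L8=np.array([[x,y,z] for x in(-.058,.058) for y in(-.03,.03) for z in(0,.038)])
ED=[(a,b) for a in range(8) for b in range(a+1,8) if bin(a^b).count('1')==1]
def heldpose():
    s=status.sense(); H=np.load('hand.npz'); R=Ro.from_euler('xyz',s['eef_rot']).as_matrix()
    return s['ee_pos']+R@H['t'], R@H['R']
def ovl(im,n,o,R,crop,f,col,off=(0,0),out=None):
    x0,y0,x1,y1=crop
    big=cv2.resize(im[y0:y1,x0:x1],None,fx=f,fy=f,interpolation=cv2.INTER_CUBIC) if out is None else out
    P=proj(n,o+(R@L8.T).T)
    P=(P-[x0,y0]+.5)*f-.5
    for a,b in ED: cv2.line(big,tuple(int(v) for v in P[a].round()),tuple(int(v) for v in P[b].round()),col,1,cv2.LINE_AA)
    return big
E
python3 - <<'E'
from ov import *
o,R=heldpose(); print(o,R.round(4))
b=np.array([.5672,.0378,.097]); 
t=cv2.imread('pics/top9.png'); s=cv2.imread('pics/side9.png')
A=ovl(t,'top',o,R,(165,150,265,255),5,(0,0,255))
B=ovl(s,'side',o,R,(235,75,335,190),5,(0,0,255)); B=ovl(s,'side',b,Z(.352),(235,75,335,190),5,(0,255,0),out=B)
h=max(A.shape[0],B.shape[0]); cv2.imwrite('pics/o9t.png',A); cv2.imwrite('pics/o9s.png',B)
s0=cv2.imread('pics/side0.png');t0=cv2.imread('pics/top0.png')
cv2.imwrite('pics/o0s.png',ovl(s0,'side',b,Z(.352),(230,130,330,220),7,(0,255,0)))
cv2.imwrite('pics/o0t.png',ovl(t0,'top',b,Z(.352),(170,160,270,260),6,(0,255,0)))
E
```

```text
[0.56592143 0.03735489 0.29188695] [[-9.403e-01 -3.404e-01  5.000e-03]
 [-3.405e-01  9.403e-01 -2.000e-04]
 [-4.600e-03 -1.900e-03 -1.000e+00]]
```

View pics/o9t.png

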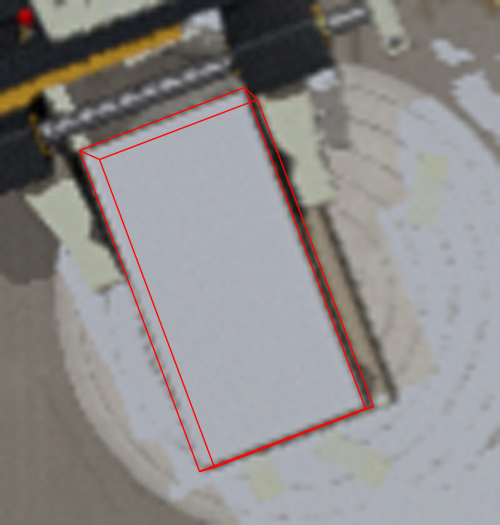

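View pics/o9s.png

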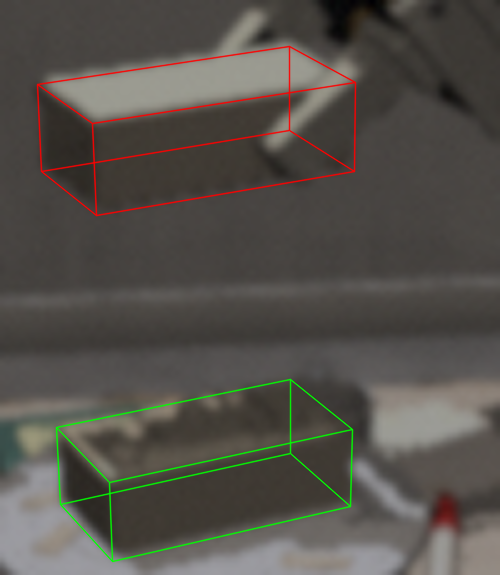

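View pics/o0s.png

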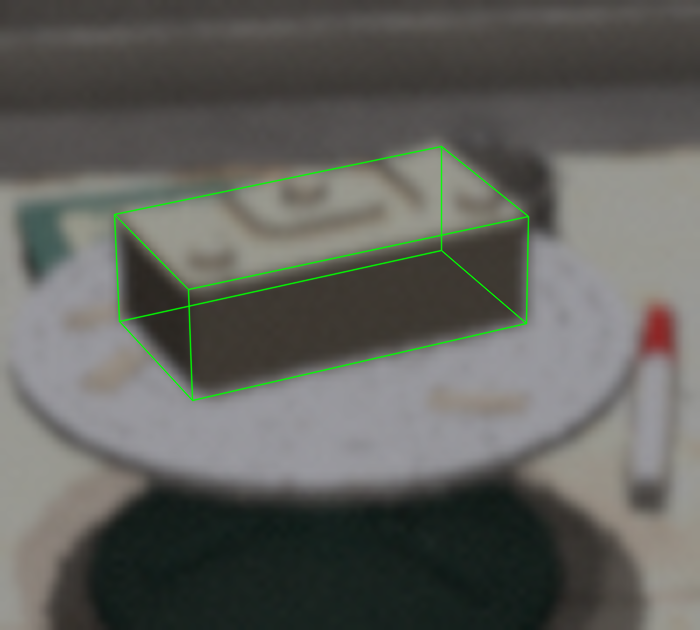

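View pics/o0t.png

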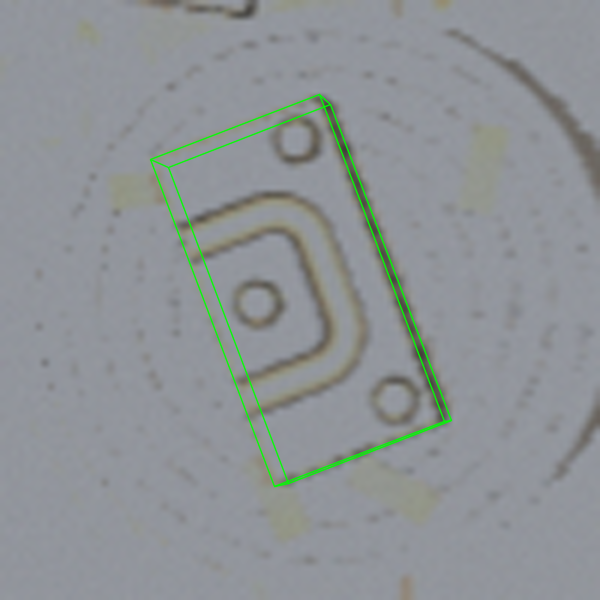

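```bash
cat >> ov.py <<'E'
BASE=[.5672,.0378,.352]
def dfin(h):
    o,R=heldpose(); T=Z(BASE[2])@np.diag([-1,1,-1.]); s=status.sense()
    rv=Ro.from_matrix(T@R.T).as_rotvec(); of=np.array([BASE[0],BASE[1],.173+h])
    # tcp shift so that after rotating about tcp the block is at of
    sh=of-(s['ee_pos']+T@R.T@(o-s['ee_pos']))
    print('h',h,'shift mm',(sh*1000).round(2),'rot',np.degrees(rv).round(2),'gap now',round(o[2]-.173,4))
E
python3 -c "
from ov import *
dfin(.02); dfin(0)"
```

```text
h 0.02 shift mm [  1.14   0.57 -99.02] rot [0.01 0.29 0.26] gap now 0.1189
h 0 shift mm [   1.14    0.57 -119.02] rot [0.01 0.29 0.26] gap now 0.1189
```

Request:
{"method": "step_arm", "body": {
  "plan": [
    {"gripper": 50,"x": 1.1,"y": 0.5,"z": -20,"rx": 0,"ry": 0.3,"rz": 0.25},
    {"gripper": 50,"x": 0,"y": 0,"z": -30,"rx": 0,"ry": 0,"rz": 0},
    {"gripper": 50,"x": 0,"y": 0,"z": -25,"rx": 0,"ry": 0,"rz": 0},
    {"gripper": 50,"x": 0,"y": 0,"z": -12,"rx": 0,"ry": 0,"rz": 0},
    {"gripper": 50,"x": 0,"y": 0,"z": -7,"rx": 0,"ry": 0,"rz": 0},
    {"gripper": 50,"x": 0,"y": 0,"z": 0,"rx": 0,"ry": 0,"rz": 0},
    {"gripper": 50,"x": 0,"y": 0,"z": 0,"rx": 0,"ry": 0,"rz": 0}
  ]
}}

```text
time_s: 18.6
ee_pos: [0.595, 0.0484, 0.1792]
eef_rot: [-1.572, 0.873, 0.352]
contact_force: [-0.4, -0.8, -3.8]
gripper_width: 0.0596
```

```bash
python3 - <<'E'
from ov import *
log(); dfin(.02); dfin(.008)
o,R=heldpose(); s=imaging.get_image('side'); t=imaging.get_image('top'); cv2.imwrite('pics/side10.png',s); cv2.imwrite('pics/top10.png',t)
C=(235,110,335,190)
B=ovl(s,'side',o,R,C,7,(0,0,255)); B=ovl(s,'side',np.array([BASE[0],BASE[1],.097]),Z(BASE[2]),C,7,(0,255,0),out=B)
cv2.imwrite('pics/o10s.png',B)
cv2.imwrite('pics/z10s.png',cv2.resize(s[110:190,235:335],None,fx=7,fy=7,interpolation=cv2.INTER_CUBIC))
A=ovl(t,'top',o,R,(165,150,265,255),5,(0,0,255));cv2.imwrite('pics/o10t.png',A)
E
```

```text
t 18.6 q [ 0.39   0.8    0.355 -0.031 -1.999 -1.608] p [0.595  0.0484 0.1792] r [-90.07  50.05  20.19] F [-0.4 -0.8 -3.8] w 0.0596
h 0.02 shift mm [-0.65 -0.65 -4.77] rot [ 0.07 -0.07 -0.03] gap now 0.0248
h 0.008 shift mm [ -0.65  -0.65 -16.77] rot [ 0.07 -0.07 -0.03] gap now 0.0248
```

View pics/o10s.png

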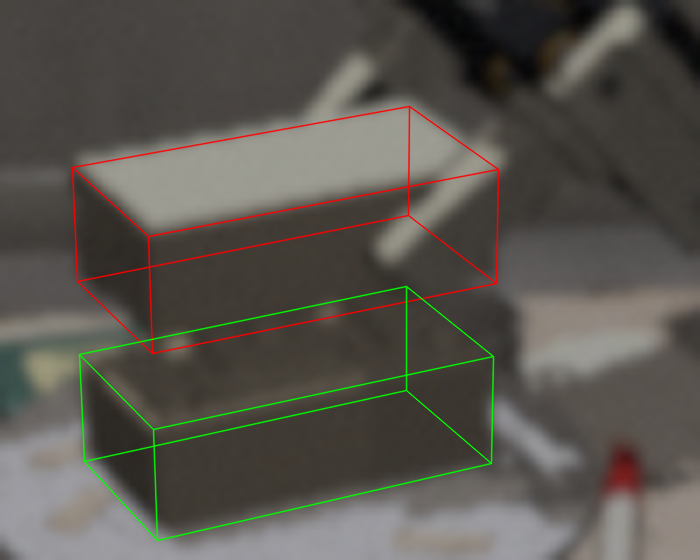

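View pics/z10s.png

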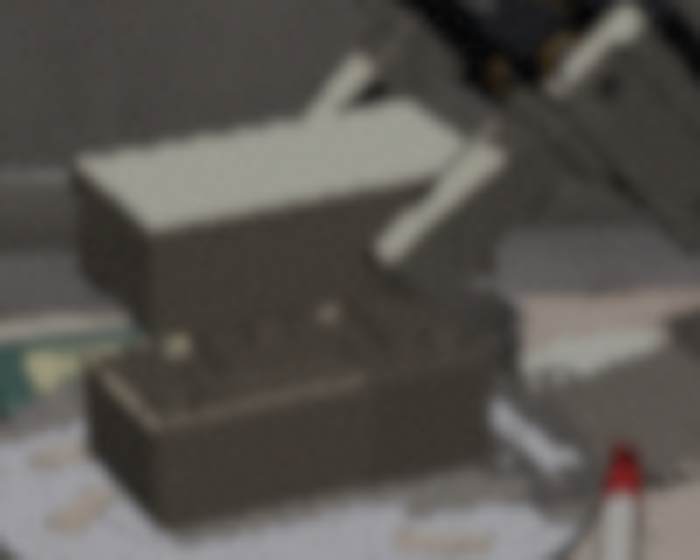

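View pics/o10t.png

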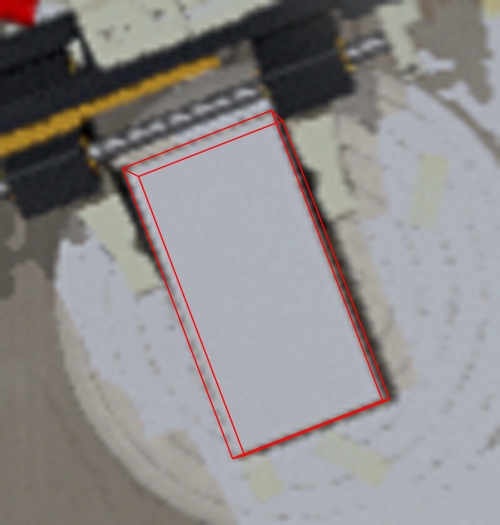

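The overlays disagree by up to about 1 px. I'll measure edge offsets numerically, using perpendicular profiles averaged along each edge, for both the held block and the base.

```bash
cat > prof.py <<'E'
from ov import *
from scipy.ndimage import map_coordinates
def prof(im,n,P0,P1,trim=(.1,.9),r=3):
    a,b=proj(n,[P0,P1]); t=np.linspace(*trim,60); d=(b-a)/np.linalg.norm(b-a); nn=np.array([-d[1],d[0]])
    u=np.arange(-r,r+.01,.25); g=im.mean(2)
    pts=a+(b-a)*t[:,None]; X=pts[:,0][:,None]+nn[0]*u; Yy=pts[:,1][:,None]+nn[1]*u
    return nn,u,map_coordinates(g,[Yy,X],order=1).mean(0)
def show(im,n,o,R,edges,tr):
    for nm,(i,j) in edges.items():
        A=o+R@L8[i];B=o+R@L8[j]
        nn,u,v=prof(im,n,A,B,tr.get(nm,(.1,.9)))
        gr=np.gradient(v,u); k=np.argsort(-np.abs(gr))[0]
        print(n,nm,'normal',nn.round(2),'peak grad at',u[k],gr[k].round(1)); print('   ',v[::2].round(0).astype(int))
E
python3 - <<'E'
from prof import *
# L8 index: x*4+y*2+z ; x0=-58,y0=-30,z0=0
o,R=heldpose(); T=Z(BASE[2]); b=np.array([BASE[0],BASE[1],.097])
t0=cv2.imread('pics/top0.png');s0=cv2.imread('pics/side0.png');t=cv2.imread('pics/top10.png');s=cv2.imread('pics/side10.png')
# base side: long -y face: top edge (1,5), bottom (0,4); near end -x face: top (1,3) bottom (0,2); vertical (0,1), right vertical (4,5)
E1={'longtop':(1,5),'longbot':(0,4),'endtop':(1,3),'endbot':(0,2),'vert':(0,1),'vertR':(4,5),'vertL':(2,3)}
print('BASE side0');show(s0,'side',b,T,E1,{})
print('BASE top0');show(t0,'top',b,T,{'longtop':(1,5),'longbot':(0,4),'endtop':(1,3),'endbot':(0,2),'openTop':(3,7),'farTop':(5,7)},{})
# held: x=-bx, z down: near end is x=+58 ->4; back z=0 is up
E2={'longtop':(4,0),'longbot':(5,1),'endtop':(4,6),'endbot':(5,7),'vert':(4,5),'vertL':(6,7)}
tr={'longtop':(.05,.5),'longbot':(.05,.4)}
print('HELD side');show(s,'side',o,R,E2,tr)
print('HELD top');show(t,'top',o,R,{'longtop':(4,0),'longbot':(5,1),'endtop':(4,6),'endbot':(5,7),'openTop':(6,2),'farTop':(0,2)},{'longtop':(.05,.55),'longbot':(.05,.55),'openTop':(.05,.55)})
E
```

```text
BASE side0
side longtop normal [0.21 0.98] peak grad at 0.25 -30.1
    [137 139 140 138 133 123 110  95  81  69  62  58  57]
side longbot normal [0.23 0.97] peak grad at -0.25 31.0
    [ 56  58  63  71  83  98 113 127 138 145 149 151 152]
side endtop normal [ 0.71 -0.7 ] peak grad at 0.0 33.5
    [ 64  59  58  61  69  84 100 116 129 137 141 142 141]
side endbot normal [ 0.74 -0.68] peak grad at 1.25 -37.9
    [144 144 144 144 144 140 132 120 102  83  66  53  46]
side vert normal [ 1.   -0.04] peak grad at -3.0 -10.8
    [72 67 63 59 56 55 54 55 56 57 57 58 58]
side vertR normal [1.   0.02] peak grad at -0.25 30.5
    [ 58  59  60  66  74  86 101 115 127 134 138 140 140]
side vertL normal [ 1.   -0.05] peak grad at 0.25 -35.4
    [146 146 145 143 138 130 116  99  81  67  58  58  59]
BASE top0
top longtop normal [ 0.93 -0.36] peak grad at -0.5 -41.7
    [145 147 147 144 133 114  94  88  98 118 135 144 149]
top longbot normal [ 0.93 -0.36] peak grad at -1.75 -41.5
    [148 141 126 106  90  90 105 125 139 146 150 151 151]
top endtop normal [-0.36 -0.93] peak grad at -0.75 -22.2
    [149 
[... 1013 characters left out ...]
70 71 71]
HELD top
top longtop normal [ 0.93 -0.36] peak grad at 0.25 -67.0
    [178 178 178 178 172 158 133  99  71  60  62  74  95]
top longbot normal [ 0.93 -0.36] peak grad at -1.0 -67.9
    [178 175 163 142 110  78  62  61  70  89 113 136 153]
top endtop normal [-0.36 -0.93] peak grad at 0.25 54.9
    [175 173 163 143 119 109 126 154 170 176 177 177 177]
top endbot normal [-0.36 -0.93] peak grad at 0.5 55.1
    [175 176 172 160 137 114 109 130 157 171 176 177 177]
top openTop normal [ 0.94 -0.35] peak grad at 1.25 18.5
    [176 175 174 172 170 167 162 157 159 169 175 177 177]
top farTop normal [-0.36 -0.93] peak grad at 2.5 -68.2
    [178 178 177 172 160 146 149 161 168 168 153 121  91]
```

Profiles show a relative offset of about +1 mm along base y and +0.6 mm along base x; the held block also sits about 2 mm higher than predicted. I'll apply net shift (−0.4, +0.5) and descend.

Request:
{"method": "step_arm", "body": {
  "plan": [
    {"gripper": 50,"x": -0.4,"y": 0.5,"z": -5,"rx": 0.07,"ry": -0.07,"rz": 0},
    {"gripper": 50,"x": 0,"y": 0,"z": -5,"rx": 0,"ry": 0,"rz": 0},
    {"gripper": 50,"x": 0,"y": 0,"z": -4,"rx": 0,"ry": 0,"rz": 0},
    {"gripper": 50,"x": 0,"y": 0,"z": -2,"rx": 0,"ry": 0,"rz": 0},
    {"gripper": 50,"x": 0,"y": 0,"z": 0,"rx": 0,"ry": 0,"rz": 0},
    {"gripper": 50,"x": 0,"y": 0,"z": 0,"rx": 0,"ry": 0,"rz": 0}
  ]
}}

```text
time_s: 19.3
ee_pos: [0.5942, 0.049, 0.1622]
eef_rot: [-1.571, 0.874, 0.353]
contact_force: [-0.0, 0.5, -2.8]
gripper_width: 0.0599
```

```bash
python3 - <<'E'
from ov import *
log(); dfin(.0)
s=imaging.get_image('side'); cv2.imwrite('pics/side11.png',s)
cv2.imwrite('pics/z11s.png',cv2.resize(s[110:190,235:335],None,fx=7,fy=7,interpolation=cv2.INTER_CUBIC))
E
```

```text
t 19.3 q [ 0.391  0.813  0.34  -0.031 -1.971 -1.607] p [0.5942 0.049  0.1622] r [-89.99  50.05  20.25] F [-0.   0.5 -2.8] w 0.0599
h 0.0 shift mm [ 0.15 -1.19 -7.81] rot [ 0.03 -0.09 -0.02] gap now 0.0079
```

View pics/z11s.png

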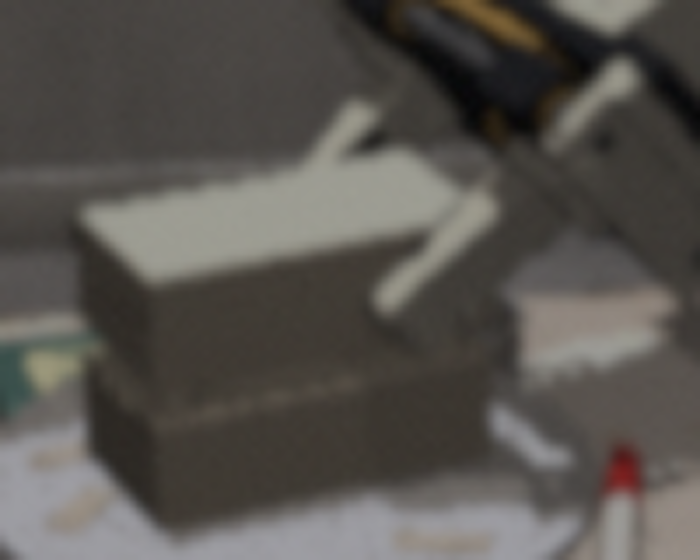

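Vertical edges of both halves line up at x≈160. Descending in small steps.

Request:
{"method": "step_arm", "body": {
  "plan": [
    {"gripper": 50,"x": 0,"y": 0,"z": -1,"rx": 0,"ry": 0,"rz": 0},
    {"gripper": 50,"x": 0,"y": 0,"z": -1,"rx": 0,"ry": 0,"rz": 0},
    {"gripper": 50,"x": 0,"y": 0,"z": 0,"rx": 0,"ry": 0,"rz": 0}
  ]
}}

```text
time_s: 19.65
ee_pos: [0.5942, 0.049, 0.1602]
eef_rot: [-1.57, 0.873, 0.353]
contact_force: [-0.6, 0.2, -3.4]
gripper_width: 0.0595
```

Request:
{"method": "step_arm", "body": {
  "plan": [
    {"gripper": 50,"x": 0,"y": 0,"z": -1,"rx": 0,"ry": 0,"rz": 0},
    {"gripper": 50,"x": 0,"y": 0,"z": 0,"rx": 0,"ry": 0,"rz": 0}
  ]
}}

```text
time_s: 19.85
ee_pos: [0.5942, 0.049, 0.1592]
eef_rot: [-1.57, 0.873, 0.354]
contact_force: [0.1, -0.6, -2.8]
gripper_width: 0.06
```

Request:
{"method": "step_arm", "body": {
  "plan": [
    {"gripper": 50,"x": 0,"y": 0,"z": -1,"rx": 0,"ry": 0,"rz": 0},
    {"gripper": 50,"x": 0,"y": 0,"z": 0,"rx": 0,"ry": 0,"rz": 0}
  ]
}}

```text
time_s: 20.05
ee_pos: [0.5942, 0.049, 0.1581]
eef_rot: [-1.57, 0.874, 0.353]
contact_force: [-0.5, -0.7, -3.4]
gripper_width: 0.0599
```

Request:
{"method": "step_arm", "body": {
  "plan": [
    {"gripper": 50,"x": 0,"y": 0,"z": -1,"rx": 0,"ry": 0,"rz": 0},
    {"gripper": 50,"x": 0,"y": 0,"z": 0,"rx": 0,"ry": 0,"rz": 0}
  ]
}}

```text
time_s: 20.25
ee_pos: [0.5942, 0.049, 0.1571]
eef_rot: [-1.57, 0.874, 0.354]
contact_force: [0.1, -0.5, -3.7]
gripper_width: 0.0597
```

Request:
{"method": "step_arm", "body": {
  "plan": [
    {"gripper": 50,"x": 0,"y": 0,"z": -1,"rx": 0,"ry": 0,"rz": 0},
    {"gripper": 50,"x": 0,"y": 0,"z": 0,"rx": 0,"ry": 0,"rz": 0}
  ]
}}

```text
time_s: 20.45
ee_pos: [0.5942, 0.049, 0.1561]
eef_rot: [-1.57, 0.874, 0.353]
contact_force: [0.2, 0.7, -3.4]
gripper_width: 0.0598
```

Request:
{"method": "step_arm", "body": {
  "plan": [
    {"gripper": 50,"x": 0,"y": 0,"z": -0.7,"rx": 0,"ry": 0,"rz": 0},
    {"gripper": 50,"x": 0,"y": 0,"z": 0,"rx": 0,"ry": 0,"rz": 0}
  ]
}}

```text
time_s: 20.65
ee_pos: [0.5942, 0.049, 0.1555]
eef_rot: [-1.57, 0.874, 0.354]
contact_force: [-0.9, -0.4, -3.2]
gripper_width: 0.0593
```

Request:
{"method": "step_arm", "body": {
  "plan": [
    {"gripper": 50,"x": 0,"y": 0,"z": -0.7,"rx": 0,"ry": 0,"rz": 0},
    {"gripper": 50,"x": 0,"y": 0,"z": 0,"rx": 0,"ry": 0,"rz": 0}
  ]
}}

```text
time_s: 20.85
ee_pos: [0.5942, 0.049, 0.1548]
eef_rot: [-1.57, 0.873, 0.353]
contact_force: [-0.3, 0.2, -4.7]
gripper_width: 0.0597
```

Request:
{"method": "step_arm", "body": {
  "plan": [
    {"gripper": 50,"x": 0,"y": 0,"z": -0.7,"rx": 0,"ry": 0,"rz": 0},
    {"gripper": 50,"x": 0,"y": 0,"z": 0,"rx": 0,"ry": 0,"rz": 0}
  ]
}}

```text
time_s: 21.05
ee_pos: [0.5942, 0.049, 0.154]
eef_rot: [-1.57, 0.873, 0.354]
contact_force: [0.6, 0.3, -3.9]
gripper_width: 0.0601
```

Request:
{"method": "step_arm", "body": {
  "plan": [
    {"gripper": 50,"x": 0,"y": 0,"z": -0.7,"rx": 0,"ry": 0,"rz": 0},
    {"gripper": 50,"x": 0,"y": 0,"z": 0,"rx": 0,"ry": 0,"rz": 0}
  ]
}}

```text
time_s: 21.25
ee_pos: [0.5942, 0.049, 0.1534]
eef_rot: [-1.57, 0.873, 0.354]
contact_force: [-0.7, -0.2, -3.7]
gripper_width: 0.0603
```

Request:
{"method": "step_arm", "body": {
  "plan": [
    {"gripper": 50,"x": 0,"y": 0,"z": -0.6,"rx": 0,"ry": 0,"rz": 0},
    {"gripper": 50,"x": 0,"y": 0,"z": 0,"rx": 0,"ry": 0,"rz": 0}
  ]
}}

```text
time_s: 21.45
ee_pos: [0.5942, 0.049, 0.1528]
eef_rot: [-1.57, 0.873, 0.354]
contact_force: [-0.5, 0.4, -4.0]
gripper_width: 0.06
```

```bash
python3 - <<'E'
from ov import *
log(); dfin(.0)
s=imaging.get_image('side'); cv2.imwrite('pics/side12.png',s)
cv2.imwrite('pics/z12s.png',cv2.resize(s[110:190,235:335],None,fx=7,fy=7,interpolation=cv2.INTER_CUBIC))
E
```

```text
t 21.45 q [ 0.391  0.821  0.333 -0.031 -1.956 -1.607] p [0.5942 0.049  0.1528] r [-89.98  50.05  20.25] F [-0.5  0.4 -4. ] w 0.06
h 0.0 shift mm [ 0.22 -1.22  1.63] rot [ 0.02 -0.09 -0.02] gap now -0.0016
```

View pics/z12s.png

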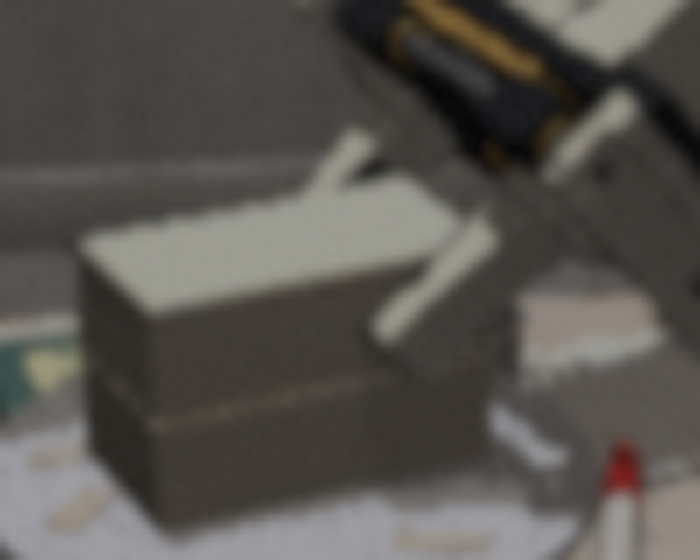

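The keys are inside the sockets, and only a thin light seam line remains. Continue in 0.5 mm steps until contact.

Request:
{"method": "step_arm", "body": {
  "plan": [
    {"gripper": 50,"x": 0,"y": 0,"z": -0.5,"rx": 0,"ry": 0,"rz": 0},
    {"gripper": 50,"x": 0,"y": 0,"z": 0,"rx": 0,"ry": 0,"rz": 0}
  ]
}}

```text
time_s: 21.7
ee_pos: [0.5942, 0.049, 0.1526]
eef_rot: [-1.571, 0.873, 0.353]
contact_force: [0.3, -0.1, -2.3]
gripper_width: 0.0597
```

Request:
{"method": "step_arm", "body": {
  "plan": [
    {"gripper": 50,"x": 0,"y": 0,"z": -0.5,"rx": 0,"ry": 0,"rz": 0},
    {"gripper": 50,"x": 0,"y": 0,"z": 0,"rx": 0,"ry": 0,"rz": 0}
  ]
}}

```text
time_s: 21.9
ee_pos: [0.5943, 0.049, 0.1525]
eef_rot: [-1.571, 0.873, 0.353]
contact_force: [0.7, 1.5, 1.2]
gripper_width: 0.0599
```

Request:
{"method": "step_arm", "body": {
  "plan": [
    {"gripper": 50,"x": 0,"y": 0,"z": -0.4,"rx": 0,"ry": 0,"rz": 0},
    {"gripper": 50,"x": 0,"y": 0,"z": 0,"rx": 0,"ry": 0,"rz": 0}
  ]
}}

```text
time_s: 22.1
ee_pos: [0.5943, 0.049, 0.1525]
eef_rot: [-1.571, 0.873, 0.353]
contact_force: [-1.1, 1.7, 5.3]
gripper_width: 0.0592
```

```bash
python3 - <<'E'
from prof import *
s=imaging.get_image('side'); cv2.imwrite('pics/side13.png',s)
cv2.imwrite('pics/z13s.png',cv2.resize(s[125:190,235:325],None,fx=8,fy=8,interpolation=cv2.INTER_CUBIC))
T=Z(BASE[2])@np.diag([-1,1,-1.])
for dz in(0,.002):
  print(dz);show(s,'side',np.array([BASE[0],BASE[1],.173+dz]),T,{'longtop':(4,0),'endtop':(4,6)},{'longtop':(.05,.5)})
show(s,'side',np.array([BASE[0],BASE[1],.097]),Z(BASE[2]),{'longbot':(0,4),'endbot':(0,2),'seam':(1,5)},{'longbot':(.05,.5),'seam':(.05,.5)})
E
```

```text
0
side longtop normal [0.2  0.98] peak grad at 0.0 -31.0
    [153 152 149 143 133 120 105  90  77  67  62  60  59]
side endtop normal [ 0.69 -0.73] peak grad at 0.0 35.8
    [ 50  49  49  53  62  76  93 111 126 137 144 147 148]
0.002
side longtop normal [0.2  0.98] peak grad at 1.0 -31.1
    [153 153 153 151 147 140 130 116 101  86  73  66  61]
side endtop normal [ 0.69 -0.73] peak grad at -0.5 34.8
    [ 51  51  55  65  79  96 113 128 137 142 144 144 143]
side longbot normal [0.23 0.97] peak grad at 0.5 25.3
    [ 58  60  64  70  79  90 102 115 127 138 146 152 155]
side endbot normal [ 0.74 -0.68] peak grad at 1.25 -39.7
    [148 148 148 148 148 144 136 122 104  84  66  54  47]
side seam normal [0.21 0.98] peak grad at -1.5 5.4
    [59 60 62 64 67 68 68 65 63 61 59 58 58]
```

View pics/z13s.png

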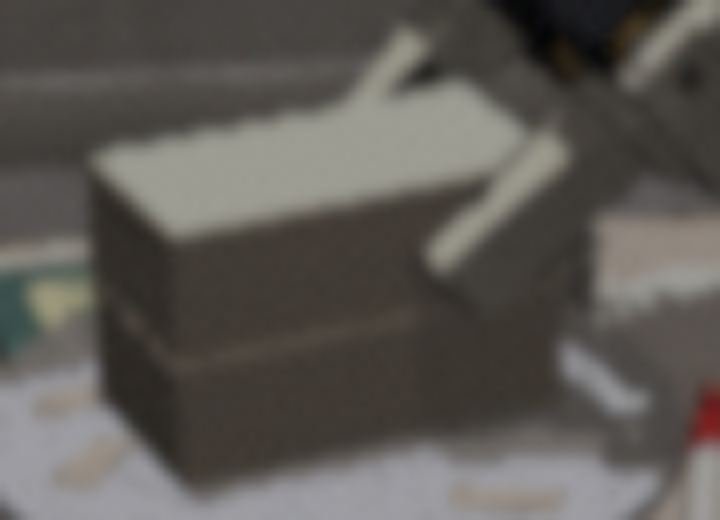

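Solid stop at TCP z 0.1525, and the top edge sits at the closed height (0.173 m) to within the measurement. Relieve pressure and release slowly.

Request:
{"method": "step_arm", "body": {
  "plan": [
    {"gripper": 50,"x": 0,"y": 0,"z": 0.6,"rx": 0,"ry": 0,"rz": 0},
    {"gripper": 59.5,"x": 0,"y": 0,"z": 0,"rx": 0,"ry": 0,"rz": 0},
    {"gripper": 61,"x": 0,"y": 0,"z": 0,"rx": 0,"ry": 0,"rz": 0},
    {"gripper": 63,"x": 0,"y": 0,"z": 0,"rx": 0,"ry": 0,"rz": 0},
    {"gripper": 65,"x": 0,"y": 0,"z": 0,"rx": 0,"ry": 0,"rz": 0},
    {"gripper": 65,"x": 0,"y": 0,"z": 0,"rx": 0,"ry": 0,"rz": 0}
  ],
  "newtons": 10
}}

```text
time_s: 22.75
ee_pos: [0.5941, 0.0489, 0.1518]
eef_rot: [-1.57, 0.874, 0.353]
contact_force: [-0.3, -0.1, -0.7]
gripper_width: 0.0649
```

```bash
python3 - <<'E'
from prof import *
log()
s=imaging.get_image('side'); cv2.imwrite('pics/side14.png',s)
cv2.imwrite('pics/z14s.png',cv2.resize(s[125:190,235:325],None,fx=8,fy=8,interpolation=cv2.INTER_CUBIC))
T=Z(BASE[2])@np.diag([-1,1,-1.])
show(s,'side',np.array([BASE[0],BASE[1],.173]),T,{'longtop':(4,0),'endtop':(4,6)},{'longtop':(.05,.5)})
show(s,'side',np.array([BASE[0],BASE[1],.097]),Z(BASE[2]),{'longbot':(0,4),'endbot':(0,2),'seam':(1,5),'seamend':(1,3)},{'longbot':(.05,.5),'seam':(.05,.5)})
E
```

```text
t 22.75 q [ 0.391  0.821  0.332 -0.031 -1.955 -1.607] p [0.5941 0.0489 0.1518] r [-89.97  50.07  20.25] F [-0.3 -0.1 -0.7] w 0.0649
side longtop normal [0.2  0.98] peak grad at 0.0 -31.1
    [153 151 148 142 132 119 104  89  76  67  62  60  59]
side endtop normal [ 0.69 -0.73] peak grad at 0.0 36.0
    [ 50  49  49  54  63  77  95 113 127 138 144 146 147]
side longbot normal [0.23 0.97] peak grad at 0.25 25.4
    [ 58  60  64  70  79  90 103 115 128 139 147 152 155]
side endbot normal [ 0.74 -0.68] peak grad at 1.25 -40.0
    [148 148 148 149 148 144 136 122 104  84  66  54  47]
side seam normal [0.21 0.98] peak grad at 0.75 -5.4
    [59 60 62 65 67 69 68 66 63 61 59 59 58]
side seamend normal [ 0.71 -0.7 ] peak grad at 1.5 -7.3
    [54 52 51 52 54 56 59 60 58 55 51 48 47]
```

View pics/z14s.png

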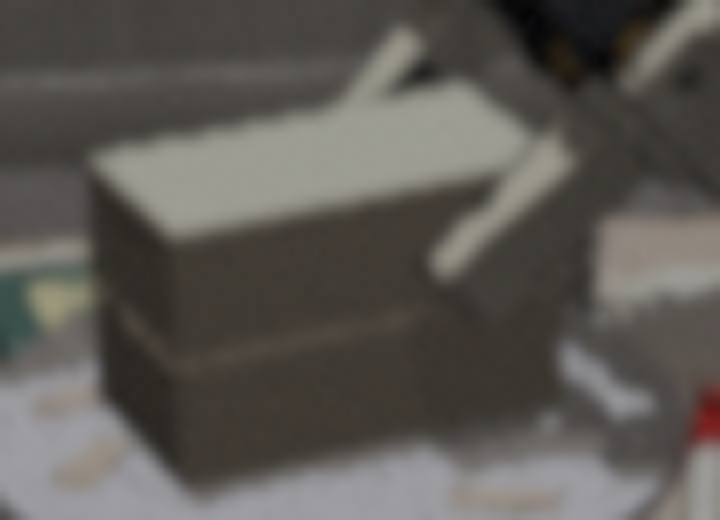

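Nothing moved at release, so it was already seated. Open fully and back straight out along the tool axis.

Request:
{"method": "step_arm", "body": {
  "plan": [
    {"gripper": 75,"x": 0,"y": 0,"z": 0,"rx": 0,"ry": 0,"rz": 0},
    {"gripper": 86,"x": 0,"y": 0,"z": 0,"rx": 0,"ry": 0,"rz": 0},
    {"gripper": 86,"x": 0,"y": 0,"z": 0,"rx": 0,"ry": 0,"rz": 0},
    {"gripper": 86,"x": 7.2,"y": 2.6,"z": 6.4,"rx": 0,"ry": 0,"rz": 0},
    {"gripper": 86,"x": 18,"y": 6.5,"z": 16,"rx": 0,"ry": 0,"rz": 0},
    {"gripper": 86,"x": 25,"y": 9.1,"z": 22.4,"rx": 0,"ry": 0,"rz": 0},
    {"gripper": 86,"x": 25,"y": 9.1,"z": 22.4,"rx": 0,"ry": 0,"rz": 0},
    {"gripper": 86,"x": 14,"y": 5.2,"z": 12.8,"rx": 0,"ry": 0,"rz": 0},
    {"gripper": 86,"x": 0,"y": 0,"z": 0,"rx": 0,"ry": 0,"rz": 0},
    {"gripper": 86,"x": 0,"y": 0,"z": 0,"rx": 0,"ry": 0,"rz": 0}
  ]
}}

```text
time_s: 23.8
ee_pos: [0.6835, 0.0817, 0.2314]
eef_rot: [-1.57, 0.873, 0.354]
contact_force: [-0.3, -0.5, -1.0]
gripper_width: 0.0862
```

```bash
python3 - <<'E'
from prof import *
log()
for n in('side','top','wrist'): cv2.imwrite(f'pics/{n}15.png',imaging.get_image(n))
s=cv2.imread('pics/side15.png');t=cv2.imread('pics/top15.png')
cv2.imwrite('pics/z15s.png',cv2.resize(s[125:195,235:330],None,fx=8,fy=8,interpolation=cv2.INTER_CUBIC))
cv2.imwrite('pics/z15t.png',cv2.resize(t[150:255,165:265],None,fx=5,fy=5,interpolation=cv2.INTER_CUBIC))
E
```

```text
t 23.8 q [ 0.387  0.944  0.77  -0.034 -2.27  -1.614] p [0.6835 0.0817 0.2314] r [-89.95  50.04  20.28] F [-0.3 -0.5 -1. ] w 0.0862
```

View pics/z15s.png

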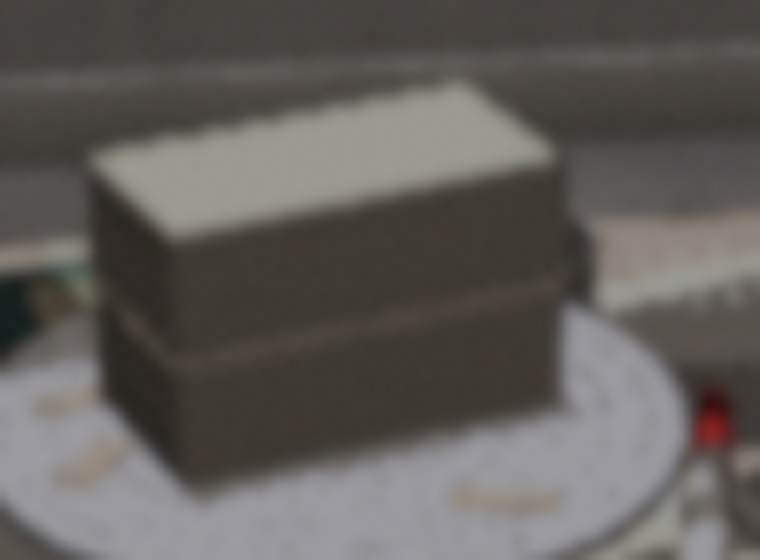

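View pics/wrist15.png

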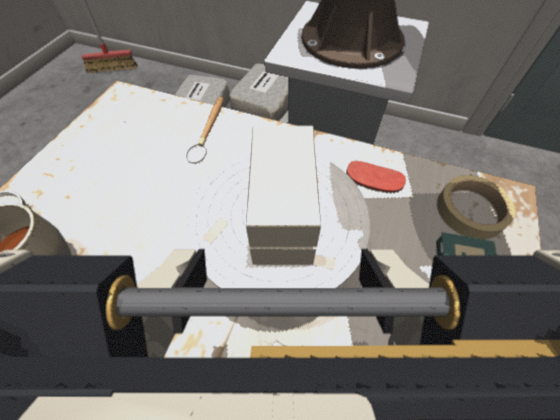

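View pics/z15t.png

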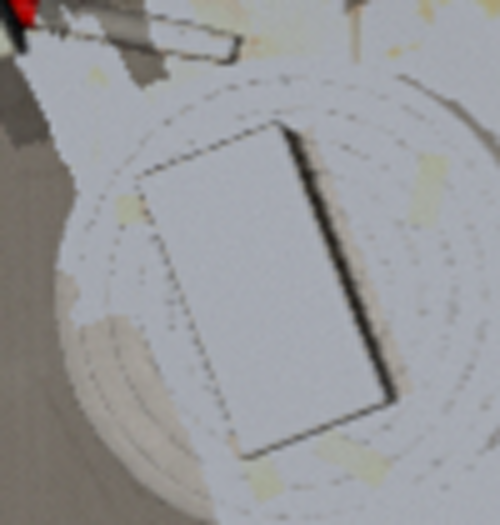

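Now a numerical check: fit the top rectangle (x, y, z, yaw) from both cameras, for the initial base face and for the closed mould's top, and compare.

```bash
cat > chk.py <<'E'
from prof import *
def mid(u,v,w=1.6):
    # strongest gradient near the centre, subpixel (centroid of |grad|)
    g=np.gradient(v,u); m=np.abs(u)<=2.2; k=np.where(m)[0][np.argmax(np.abs(g[m]))]
    s=np.abs(u-u[k])<=.8; gg=np.abs(g[s]); return (u[s]*gg).sum()/gg.sum(), abs(g[k])
def fitrect(ims,x0):
    C=np.array([[-58,-30,0],[58,-30,0],[58,30,0],[-58,30,0]])/1000.
    x=np.array(x0,float)
    for it in range(5):
        P=(Rz(x[3])@C.T).T+x[:3]; rows=[];res=[];info=[]
        for n,im,es in ims:
            for e in es:
                A,B=P[e],P[(e+1)%4]; nn,u,v=prof(im,n,A,B,(.12,.88)); r,gm=mid(u,v)
                c=proj(n,[(A+B)/2])[0]; J=[]
                for k in range(4):
                    y=x.copy(); y[k]+=1e-4; Q=(Rz(y[3])@C.T).T+y[:3]; J.append((proj(n,[(Q[e]+Q[(e+1)%4])/2])[0]-c)@nn/1e-4)
                # yaw insensitive at midpoint -> two half profiles
                for h in((.1,.4),(.6,.9)):
                    _,u2,v2=prof(im,n,A,B,h); r2,_=mid(u2,v2); tm=sum(h)/2; c2=proj(n,[A+(B-A)*tm])[0]; J=[]
                    for k in range(4):
                        y=x.copy(); y[k]+=1e-4; Q=(Rz(y[3])@C.T).T+y[:3]; J.append((proj(n,[Q[e]+(Q[(e+1)%4]-Q[e])*tm])[0]-c2)@nn/1e-4)
                    rows.append(J);res.append(r2);info.append((n,e,round(r2,2)))
        dx=np.linalg.lstsq(np.array(rows),np.array(res),rcond=None)[0]; x+=dx
    return x,info
s0=cv2.imread('pics/side0.png');t0=cv2.imread('pics/top0.png');s=cv2.imread('pics/side15.png');t=cv2.imread('pics/top15.png')
for se,te in(((0,3),(0,)),((0,3,1),(0,3)),((0,1,3),())):
    a,i1=fitrect([('side',s0,se),('top',t0,te)],[.567,.038,.135,.352]); b,i2=fitrect([('side',s,se),('top',t,te)],[.567,.038,.173,.352])
    print(se,te,'base',(a*1000).round(2),'top',(b*1000).round(2),'diff',((b-a)*1000).round(2)); print(i1);print(i2)
E
python3 chk.py
```

```text
(0, 3) (0,) base [567.84  39.32 133.35 343.53] top [567.14  38.54 172.76 355.85] diff [-0.7  -0.78 39.41 12.33]
[('side', 0, np.float64(0.0)), ('side', 0, np.float64(-0.01)), ('side', 3, np.float64(-0.24)), ('side', 3, np.float64(0.01)), ('top', 0, np.float64(-0.01)), ('top', 0, np.float64(-0.05))]
[('side', 0, np.float64(0.0)), ('side', 0, np.float64(0.0)), ('side', 3, np.float64(-0.01)), ('side', 3, np.float64(-0.0)), ('top', 0, np.float64(-0.0)), ('top', 0, np.float64(-0.0))]
(0, 3, 1) (0, 3) base [566.38  38.07 135.13 347.38] top [565.93  37.6  173.82 360.11] diff [-0.45 -0.47 38.69 12.74]
[('side', 0, np.float64(0.73)), ('side', 0, np.float64(0.51)), ('side', 3, np.float64(-0.27)), ('side', 3, np.float64(0.23)), ('side', 1, np.float64(0.74)), ('side', 1, np.float64(0.49)), ('top', 0, np.float64(-0.28)), ('top', 0, np.float64(-0.16)), ('top', 3, np.float64(0.57)), ('top', 3, np.float64(0.55))]
[('side', 0, np.float64(0.47)), ('side', 0, np.float64(0.26)), ('side', 3, np.float64(-0.26)), ('side', 3, np.float64(-0.26)), ('side', 1, np.float64(0.47)), ('side', 1, np.float64(0.24)), ('top', 0, np.float64(-0.08)), ('top', 0, np.float64(-0.25)), ('top', 3, np.float64(0.32)), ('top', 3, np.float64(0.33))]
(0, 1, 3) () base [567.03  21.24 142.26 341.91] top [567.09  33.13 175.07 356.93] diff [ 0.06 11.88 32.81 15.02]
[('side', 0, np.float64(-0.01)), ('side', 0, np.float64(-0.01)), ('side', 1, np.float64(0.02)), ('side', 1, np.float64(-0.02)), ('side', 3, np.float64(-0.03)), ('side', 3, np.float64(0.25))]
[('side', 0, np.float64(-0.01)), ('side', 0, np.float64(-0.01)), ('side', 1, np.float64(0.01)), ('side', 1, np.float64(-0.03)), ('side', 3, np.float64(-0.01)), ('side', 3, np.float64(-0.0))]
```

```bash
python3 - <<'E'
import cv2
w=cv2.imread('pics/wrist15.png'); cv2.imwrite('pics/z15w.png',cv2.resize(w[190:275,235:335],None,fx=7,fy=7,interpolation=cv2.INTER_CUBIC))
E
```

```text
(no output)
```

View pics/z15w.png

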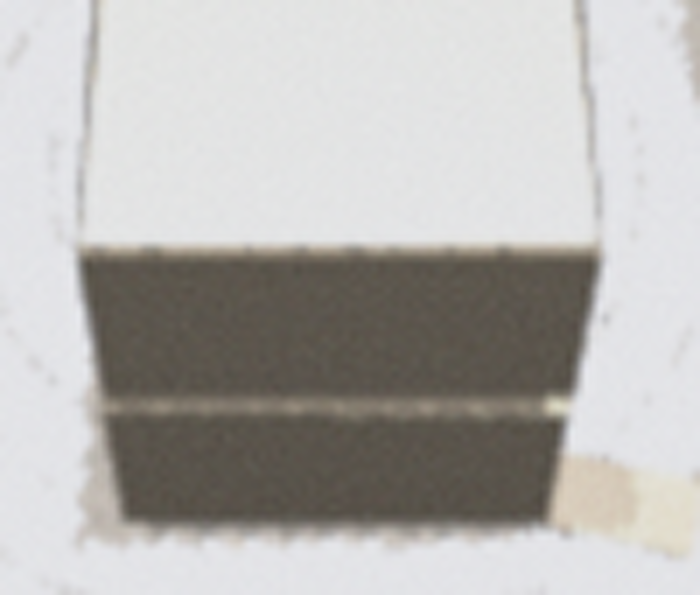

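The light seam is the chamfer line, of uniform thickness and the same as on the other edges. For certainty I'll gauge the top height by gently touching its centre with closed fingertips: flush means top at 0.173.

```bash
python3 - <<'E'
from ov import *
s=log(); R0=Ro.from_euler('xyz',s['eef_rot']).as_matrix()
jz=R0[:,2].copy(); jz[2]=0; jz/=np.linalg.norm(jz); R1=toolR(np.array([0,0,-1.]),jz)
p1=np.array([.566,.038,.225])
print((p1-s['ee_pos'])*1000,np.degrees(Ro.from_matrix(R1@R0.T).as_rotvec()))
print(track(s['q'],[('a',(p1,R1)),('b',(p1-[0,0,.04],R1))],8,1))
E
```

```text
t 23.95 q [ 0.387  0.943  0.768 -0.034 -2.27  -1.614] p [0.6828 0.0813 0.2316] r [-89.97  50.12  20.26] F [-0.  -0.4  0.1] w 0.0859
[-116.82966374  -43.33388889   -6.62172645] [ 1.73168099e+01 -4.70355850e+01 -9.20813251e-03]
a [0.566 0.038 0.225] d [-0. -0. -1.] q [ 0.41  0.19 -0.25 -0.   -1.12 -1.63] h 0.589
b [0.566 0.038 0.185] d [ 0.  0. -1.] q [ 0.41  0.23 -0.31 -0.   -1.04 -1.63] h 0.549
((np.float64(0.5703242102984464), np.float64(0.49328793951547195), np.float64(0.15503495057492112)), 'ok')
```

Request:
{"method": "step_arm", "body": {
  "plan": [
    {"gripper": 40,"x": 0,"y": 0,"z": 15,"rx": 2.16,"ry": -5.88,"rz": 0},
    {"gripper": 0,"x": -16.7,"y": -6.2,"z": 5,"rx": 2.16,"ry": -5.88,"rz": 0},
    {"gripper": 0,"x": -16.7,"y": -6.2,"z": 0,"rx": 2.16,"ry": -5.88,"rz": 0},
    {"gripper": 0,"x": -16.7,"y": -6.2,"z": 0,"rx": 2.16,"ry": -5.88,"rz": 0},
    {"gripper": 0,"x": -16.7,"y": -6.2,"z": 0,"rx": 2.16,"ry": -5.88,"rz": 0},
    {"gripper": 0,"x": -16.7,"y": -6.2,"z": 0,"rx": 2.16,"ry": -5.88,"rz": 0},
    {"gripper": 0,"x": -16.7,"y": -6.2,"z": 0,"rx": 2.16,"ry": -5.88,"rz": 0},
    {"gripper": 0,"x": -16.7,"y": -6.1,"z": 0,"rx": 2.16,"ry": -5.88,"rz": 0},
    {"gripper": 0,"x": 0,"y": 0,"z": 0,"rx": 0,"ry": 0,"rz": 0},
    {"gripper": 0,"x": 0,"y": 0,"z": 0,"rx": 0,"ry": 0,"rz": 0}
  ]
}}

```text
time_s: 24.95
ee_pos: [0.5649, 0.0374, 0.2535]
eef_rot: [-1.572, -0.003, 0.353]
contact_force: [0.4, -0.3, 1.1]
gripper_width: 0.0117
```

Request:
{"method": "step_arm", "body": {
  "plan": [
    {"gripper": 0,"x": 0,"y": 0,"z": -15,"rx": 0,"ry": 0,"rz": 0},
    {"gripper": 0,"x": 0,"y": 0,"z": -15,"rx": 0,"ry": 0,"rz": 0},
    {"gripper": 0,"x": 0,"y": 0,"z": -10,"rx": 0,"ry": 0,"rz": 0},
    {"gripper": 0,"x": 0,"y": 0,"z": 0,"rx": 0,"ry": 0,"rz": 0},
    {"gripper": 0,"x": 0,"y": 0,"z": 0,"rx": 0,"ry": 0,"rz": 0}
  ]
}}

```text
time_s: 25.45
ee_pos: [0.567, 0.0383, 0.2119]
eef_rot: [-1.572, -0.0, 0.353]
contact_force: [-0.6, -0.3, 0.7]
gripper_width: 0.0006
```

```bash
python3 - <<'E'
from h import *
log()
E
```

```text
t 25.45 q [ 4.120e-01  2.050e-01 -2.700e-01  1.000e-03 -1.095e+00 -1.631e+00] p [0.567  0.0383 0.2119] r [-9.007e+01 -1.000e-02  2.024e+01] F [-0.6 -0.3  0.7] w 0.0006
```

TCP should stop at 0.187 if flush; 25 mm to go. Down 22 mm, then small steps.

Request:
{"method": "step_arm", "body": {
  "plan": [
    {"gripper": 0,"x": 0,"y": 0,"z": -10,"rx": 0,"ry": 0,"rz": 0},
    {"gripper": 0,"x": 0,"y": 0,"z": -7,"rx": 0,"ry": 0,"rz": 0},
    {"gripper": 0,"x": 0,"y": 0,"z": -3,"rx": 0,"ry": 0,"rz": 0},
    {"gripper": 0,"x": 0,"y": 0,"z": 0,"rx": 0,"ry": 0,"rz": 0},
    {"gripper": 0,"x": 0,"y": 0,"z": 0,"rx": 0,"ry": 0,"rz": 0}
  ]
}}

```text
time_s: 25.95
ee_pos: [0.5666, 0.0382, 0.1922]
eef_rot: [-1.572, -0.001, 0.353]
contact_force: [-0.5, 0.5, 0.1]
gripper_width: 0.0006
```

Request:
{"method": "step_arm", "body": {
  "plan": [
    {"gripper": 0,"x": 0,"y": 0,"z": -1,"rx": 0,"ry": 0,"rz": 0},
    {"gripper": 0,"x": 0,"y": 0,"z": -1,"rx": 0,"ry": 0,"rz": 0},
    {"gripper": 0,"x": 0,"y": 0,"z": 0,"rx": 0,"ry": 0,"rz": 0}
  ]
}}

```text
time_s: 26.25
ee_pos: [0.5665, 0.0382, 0.1901]
eef_rot: [-1.571, -0.001, 0.353]
contact_force: [-0.2, -0.3, 0.4]
gripper_width: -0.0001
```

Request:
{"method": "step_arm", "body": {
  "plan": [
    {"gripper": 0,"x": 0,"y": 0,"z": -0.7,"rx": 0,"ry": 0,"rz": 0},
    {"gripper": 0,"x": 0,"y": 0,"z": 0,"rx": 0,"ry": 0,"rz": 0}
  ]
}}

```text
time_s: 26.45
ee_pos: [0.5665, 0.0382, 0.1893]
eef_rot: [-1.572, -0.001, 0.353]
contact_force: [0.1, 0.4, -0.5]
gripper_width: 0.0004
```

Request:
{"method": "step_arm", "body": {
  "plan": [
    {"gripper": 0,"x": 0,"y": 0,"z": -0.7,"rx": 0,"ry": 0,"rz": 0},
    {"gripper": 0,"x": 0,"y": 0,"z": 0,"rx": 0,"ry": 0,"rz": 0}
  ]
}}

```text
time_s: 26.65
ee_pos: [0.5665, 0.0382, 0.1886]
eef_rot: [-1.572, -0.001, 0.353]
contact_force: [0.7, 0.2, -0.1]
gripper_width: 0.0007
```

Request:
{"method": "step_arm", "body": {
  "plan": [
    {"gripper": 0,"x": 0,"y": 0,"z": -0.6,"rx": 0,"ry": 0,"rz": 0},
    {"gripper": 0,"x": 0,"y": 0,"z": 0,"rx": 0,"ry": 0,"rz": 0}
  ]
}}

```text
time_s: 26.85
ee_pos: [0.5665, 0.0382, 0.188]
eef_rot: [-1.572, -0.001, 0.353]
contact_force: [-0.7, 0.1, -0.6]
gripper_width: 0.0006
```

Request:
{"method": "step_arm", "body": {
  "plan": [
    {"gripper": 0,"x": 0,"y": 0,"z": -0.6,"rx": 0,"ry": 0,"rz": 0},
    {"gripper": 0,"x": 0,"y": 0,"z": 0,"rx": 0,"ry": 0,"rz": 0}
  ]
}}

```text
time_s: 27.05
ee_pos: [0.5665, 0.0382, 0.1874]
eef_rot: [-1.572, -0.001, 0.353]
contact_force: [-0.1, 0.6, 1.4]
gripper_width: 0.0001
```

Request:
{"method": "step_arm", "body": {
  "plan": [
    {"gripper": 0,"x": 0,"y": 0,"z": -0.5,"rx": 0,"ry": 0,"rz": 0},
    {"gripper": 0,"x": 0,"y": 0,"z": 0,"rx": 0,"ry": 0,"rz": 0}
  ]
}}

```text
time_s: 27.25
ee_pos: [0.5666, 0.0382, 0.1872]
eef_rot: [-1.572, -0.001, 0.353]
contact_force: [-1.3, 0.6, 2.1]
gripper_width: 0.0005
```

Contact at TCP 0.1872, so the top is at 0.1732 against 0.173 expected: faces are flush. Withdraw straight up and away.

Request:
{"method": "step_arm", "body": {
  "plan": [
    {"gripper": 0,"x": 0,"y": 0,"z": 10,"rx": 0,"ry": 0,"rz": 0},
    {"gripper": 0,"x": 0,"y": 0,"z": 40,"rx": 0,"ry": 0,"rz": 0},
    {"gripper": 0,"x": 0,"y": 0,"z": 45,"rx": 0,"ry": 0,"rz": 0},
    {"gripper": 0,"x": 0,"y": -30,"z": 30,"rx": 0,"ry": 0,"rz": 0},
    {"gripper": 0,"x": 0,"y": -40,"z": 0,"rx": 0,"ry": 0,"rz": 0},
    {"gripper": 0,"x": 0,"y": -40,"z": 0,"rx": 0,"ry": 0,"rz": 0},
    {"gripper": 0,"x": 0,"y": -40,"z": 0,"rx": 0,"ry": 0,"rz": 0},
    {"gripper": 0,"x": 0,"y": -40,"z": 0,"rx": 0,"ry": 0,"rz": 0},
    {"gripper": 0,"x": 0,"y": 0,"z": 0,"rx": 0,"ry": 0,"rz": 0},
    {"gripper": 0,"x": 0,"y": 0,"z": 0,"rx": 0,"ry": 0,"rz": 0}
  ]
}}

```text
time_s: 28.25
ee_pos: [0.5663, -0.1527, 0.3123]
eef_rot: [-1.572, -0.001, 0.351]
contact_force: [0.0, 0.8, 0.1]
gripper_width: 0.0006
```

```bash
python3 - <<'E'
from h import *
log()
a=imaging.get_image('side'); b=imaging.get_image('top')
cv2.imwrite('pics/fin.png',np.hstack([cv2.resize(a,(400,300)),cv2.resize(b,(400,300))]))
s0=cv2.imread('pics/side0.png').astype(int); print('bystander diff',np.abs(a[205:305,335:400].astype(int)-s0[205:305,335:400]).mean())
E
```

```text
t 28.25 q [ 0.07   0.175 -0.076  0.    -1.319 -1.29 ] p [ 0.5663 -0.1527  0.3123] r [-9.004e+01 -8.000e-02  2.010e+01] F [0.  0.8 0.1] w 0.0006
bystander diff 4.155538461538462
```

View pics/fin.png

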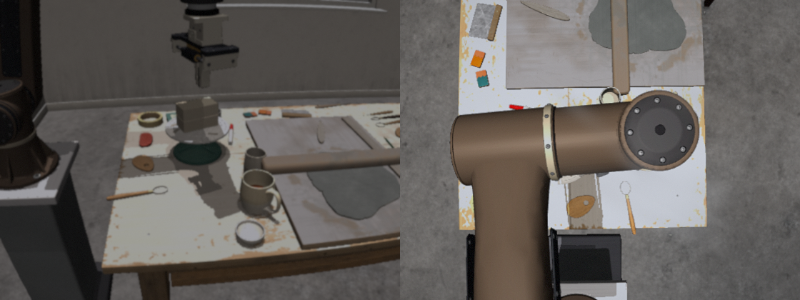

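The mould is closed on the wheel near (195,112), the robot is clear, and the beaker and mug are where they were. Handing in.

```bash
python3 -c "
from rig import bot
print(bot.finish_job())"
```

```text
the job is handed in; nothing more can be done
None
```

The loose half is turned over and sitting on the lower half, keys home and openings of both halves on the same side (+y). The robot is clear, and the job is handed in at about 28 s of the 64 s allowed. I stood the loose half on its end, took a new grip from the other side and lowered it in steps of 1 mm or less; it was never dropped or toppled.

**Checks that agreed:**
- **Height:** touching the top with closed fingertips put it at 0.1732 m, against 0.173 m for a flush fit.
- **Contact:** forces stayed below about 10 N throughout, and the upper half did not shift when I let go.
- **Side-by-side position:** the camera fit puts the halves within about 1 mm of each other, which is the play of the keys.
- **Seam:** it looks even on the two sides and the end I could see.
- **Bystanders:** the beaker and mug look unmoved.

**Checks that disagreed:**
- **Camera height:** the camera fit put the upper half 38.7 to 39.4 mm above the lower one instead of 38 mm. I trusted the fingertip touch over it.
- **Turn between the halves:** that fit also showed about 0.7° of turn between them, about as much as the fit can resolve.
- **Opening side:** I did not see the openings directly after closing. Their side follows from the tracked turn of the block and from the plain long side facing the side camera.

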